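# Pack the sampling caddy and lift it level

### The arm

A 7-joint arm with a two-finger parallel gripper is mounted at the origin on the work surface. World frame = base frame: x ahead of the robot, y to its left, z up, the work surface at z = 0. Lengths are in mm, angles in rad, forces in N, time in s.
With the tool pointing down it reaches from about 400 to 900 mm from the base axis. Payload 5.5 kg.
Tool frame: the origin (TCP) lies at the very end of the fingers, on their centre line; the grasp point (between the pads) lies 19 mm behind it; x points along the fingers, y is the direction in which the jaws open and shut, and the axes are right-handed (so a half turn about x gives the same grasp; the last joint's range is limited). The gripper opens to 85 mm and grips with 20 to 120 N. Pads are 22 mm wide; open, the fingers measure 114 mm over their backs; the gripper's body (76 mm by 85 mm) begins 54 mm behind the grasp point. The pads swing forward as they close: fully open they stand 13 mm farther back than shut.
Start: joints at [-1.009, 0.501, -0.427, 1.55, 0.221, 1.138, -0.21], TCP at [191.305, 621.21, 231.31] pointing down, gripper open.
Joint ranges: [-2.88, 2.88], [-0.31, 2.03], [-1.54, 1.56], [0.2, 2.42], [-1.41, 4.55], [0.19, 2.02], [-2.57, 2.57]. Speed limits (rad/s): [2.57, 2.57, 3.14, 3.14, 3.14, 3.14, 3.14].

### API

Orientations are given as a rotation vector (axis times angle).
In Python, from bench import * gives the robot as it stands.
- The arm moves only by the tool send_rows, never from a script. Its argument "rows" is a list of rows, each an object of numbers: "tx", "ty", "tz": the shift along the tool's x, y, z in units of 40 mm (1.0 is 40 mm); "ax", "ay", "az": the turn, a rotation vector about the tool's x, y, z in degrees; "grip": the finger opening in mm, from 0 to 85.4. A call has 1 to 10 rows; each row shifts and turns the commanded pose from where the row before left it, along the tool's axes as they then stand; what a row does not reach is not made up. A row lasts 1/10 s, in which the tool goes at most 50 mm and 8.59 degrees, less where a joint would pass 70% of its speed; a pose out of reach is approached as far as the arm can. A call is refused whole if a number of a shift passes 1 or a number of a turn 8.59, either way. A call with a gripper value outside its range is refused whole. The fingers move at their own pace and stop on an object; the grip force is fixed at half the most. Time passes only in rows, so rows that do not move let the fingers close. It gives the time, the measured TCP pose, the force and the opening at its end, in the units of the state.
- read_state(): the state, without advancing time (a new reading comes with each control period).
- read_camera(name): name is "side" or "top" or "wrist"; returns (picture, depth): 480x640x3 uint8, red, green, blue; 480x640 float32, mm along the optical axis (not along the pixel's ray), 0 where there is no reading.
- camera_info(name): a dict with "mtx" (3x3 intrinsics, pixels), "R" (3x3) and "t" (3): a world point X has camera coordinates R X + t; the wrist camera has in their place "T_tool_cam" (4x4, takes a point from camera to tool coordinates, whose origin is the TCP and whose axes are the tool frame's). Camera axes: x right, y down, z forward; pixel columns grow to the right and rows downward; lengths in mm; the calibration is good to about 2 mm. The wrist camera is an equidistant fisheye: a pixel r from the principal point sees the ray r / f radians off the axis. A picture is of the moment at which its call begins: read the wrist's pose just before it. camera_info takes no time and is no camera call.
- sign_off(): hands the job in, once; it reports no verdict.
Trained networks look in the newest picture that a camera, given by its name, has taken for a name from the list of things; names that differ only in an ending like _2 or _b are one class to them, and where a whole thing is asked for, a point or a joint stands for the part that bears it (a point fixed in the world has none). Each returns a list of dicts, best first, with "score" (0 to 1); they miss things now and then, are a little off and sometimes report something else, mostly with a low value. They report only what shows in the picture. A call takes as long as a camera call.
- boxes_of(query, camera): "rect" ([left, top, right, bottom] in pixels, round what is visible of it).
- outline_of(query, camera): "pixels" (480x640 bool, what is visible of it) and "rect" ([left, top, right, bottom] in pixels, round what is visible of it).
The state is a dict: "t": time; "joint_pos": joint angles; "dq": joint speeds; "joint_torque": joint torques, N m; "position": TCP position; "eef_rot": TCP orientation; "wrist_force": force on the tool from outside, world axes, zero at the start; "ft_torque": the same for the moment, N m; "width": finger opening in mm.
Only numpy, scipy, OpenCV 4.12 (cv2) and the standard library are available. Lean on these libraries where they do the work, as an engineer would, in place of code of your own. Each camera call takes 0.05 s, during which the arm holds its last target.

### The job

Pack the light grey carrying caddy for the next sampling round: stand the two amber glass vials upright in the bay lined with the blue mat and the white plastic dropper bottle upright in the bare bay, setting each down gently instead of dropping it. Then take the caddy by the middle of its black handle, lift it about 10 cm clear of the bench without tipping it, and finish while still holding it there, level and still. Leave the two water bottles and the tube rack where they stand.

Things in the scene. Friction and masses are not known exactly. Their poses are not given: they have to be found in the camera images.
- caddy_handle (a point): centre of the black handle bar of the light grey two-bay caddy (loose, about 0.5 kg), 135 mm above its underside, over its middle and balance point. x along the handle and the caddy's long side, y towards the blue-lined bay, z up. Bar 138 mm long, 24 mm wide, 26 mm tall, flat sides, open for 62 mm below; sloping cheeks 9 mm thick run from its ends to the divider. Stands at any yaw
- bay_lined (a point): centre of the floor of the bay with the blue mat, on the mat's top, 7 mm above the caddy's underside and 53 mm from the handle's line; axes as the handle's. Bay 252 mm (x) by 102 mm (y) inside. Caddy outside 260 mm by 216 mm; walls and divider 4 mm thick, 60 mm high from the underside
- bay_bare (a point): centre of the floor of the bare grey bay on the other side of the handle, 4 mm above the caddy's underside and 53 mm from the handle's line; axes as the handle's. Same inside size and walls
- vial_1_mid (a point): first amber glass vial with white screw cap and blank paper label, closed and empty, 45 g, standing upright loose on the bench; point at its centre, half-way up, z along its axis. Body 28 mm across up to 74 mm, then shoulder and cap 24 mm across, 95 mm tall in all (point 47.5 mm above its foot)
- vial_2_mid (a point): second amber glass vial, the same as the first; point at its centre, 47.5 mm above its foot, z along its axis
- dropper_mid (a point): white plastic dropper bottle with a green band and a green cap, about 90 g, standing upright loose on the bench; point at its centre, half-way up, z along its axis. Body 38 mm across up to 74 mm, then shoulder and cap 22 mm across with a pointed tip, 104 mm tall in all (point 52 mm above its foot)
- sample_a_mid (a point): clear water bottle with blue cap, 64 mm across, 215 mm tall, loose, a bystander; point half-way up on its axis
- sample_b_mid (a point): clear water bottle with green cap, 64 mm across, 215 mm tall, loose, a bystander; point half-way up on its axis
- tube_rack: white tube rack holding capped glass tubes fixed in it, 240 mm (its x) by 62 mm by 114 mm tall, loose, a bystander; origin at the centre of its underside

How it is judged:
By the outcome, as a careful person would: the job done as asked, in the order asked, and still so for the second after the job is handed in, while the arm keeps its last pose, push and grip.
It also fails if it takes over 72 s, if anything falls off the work surface, if the arm or the gripper's body presses on something with over 40 N, if the wrist force passes 120 N, or if a joint passes its speed limit or range.

## Working session

There is one attempt and no reset: what is moved stays moved. The work goes in short steps, Python scripts to look and compute and a tool call to move; the robot and the scene stay as the last step left them, time stands still between calls to the robot, and variables do not carry over. Pictures are saved under pics/ and viewed, and the job is handed in when it is done.

Besides the shell and the picture viewer there is one more tool, called as name(argument=value, ...) on one line, values as JSON. send_rows: Moves the arm, as the interface text tells. Its arguments: {"type":"object","properties":{"rows":{"type":"array","items":{"type":"object","properties":{"tx":{"type":"number"},"ty":{"type":"number"},"tz":{"type":"number"},"ax":{"type":"number"},"ay":{"type":"number"},"az":{"type":"number"},"grip":{"type":"number"}}}}},"required":["rows"]}

```bash
ls; mkdir -p pics
python3 - <<'E'
from bench import *
import cv2,numpy as np
s=read_state();print({k:np.round(v,3) for k,v in s.items()})
for n in ["side","top"]:
    p,d=read_camera(n);cv2.imwrite(f"pics/{n}0.png",p[:,:,::-1]);np.save(f"pics/{n}0.npy",d)
    i=camera_info(n);print(n,{k:np.round(v,3).tolist() if not isinstance(v,str) else v for k,v in i.items()})
print({k:np.round(v,3).tolist() for k,v in camera_info("wrist").items() if not isinstance(v,str)})
E
```

```text
pics
{'t': np.float64(0.0), 'joint_pos': array([-1.009,  0.502, -0.427,  1.551,  0.221,  1.138, -0.21 ]), 'dq': array([ 0.   ,  0.   ,  0.   , -0.001,  0.   , -0.001, -0.   ]), 'joint_torque': array([-0.0000e+00, -5.6950e+01, -5.8160e+00, -2.8095e+01,  1.1000e-02,
        1.1000e-02, -0.0000e+00]), 'position': array([191.18 , 620.527, 230.259]), 'eef_rot': array([ 0.233,  1.558, -0.236]), 'wrist_force': array([-0.26 , -0.336,  0.209]), 'ft_torque': array([ 0.045, -0.017, -0.079]), 'width': np.float64(85.211)}
side {'mtx': [[608.868, 0.0, 321.794], [0.0, 608.868, 243.404], [0.0, 0.0, 1.0]], 'R': [[0.967, -0.255, -0.018], [-0.187, -0.658, -0.73], [0.174, 0.709, -0.684]], 't': [-572.454, 234.436, 1219.161]}
top {'mtx': [[615.595, 0.0, 313.815], [0.0, 615.595, 249.041], [0.0, 0.0, 1.0]], 'R': [[-0.001, -1.0, -0.004], [-0.986, 0.002, -0.169], [0.169, 0.003, -0.986]], 't': [82.768, 639.525, 1522.014]}
{'mtx': [[371.648, 0.0, 318.695], [0.0, 371.648, 238.261], [0.0, 0.0, 1.0]], 'T_tool_cam': [[-0.001, -0.265, 0.964, -142.12], [1.0, -0.0, 0.001, -0.511], [0.0, 0.964, 0.265, -67.249], [0.0, 0.0, 0.0, 1.0]]}
```

View pics/side0.png

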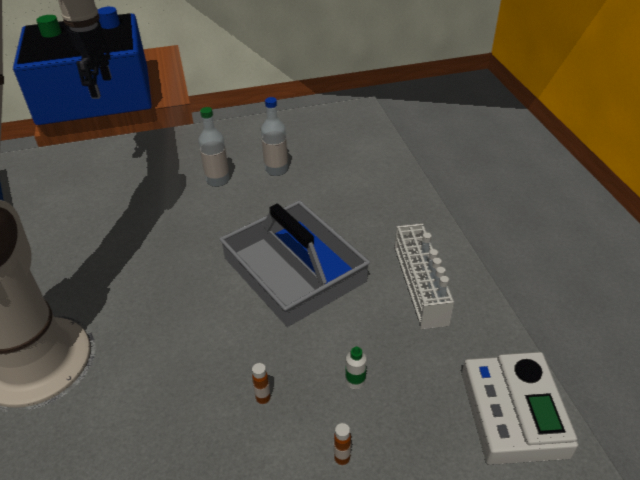

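View pics/top0.png

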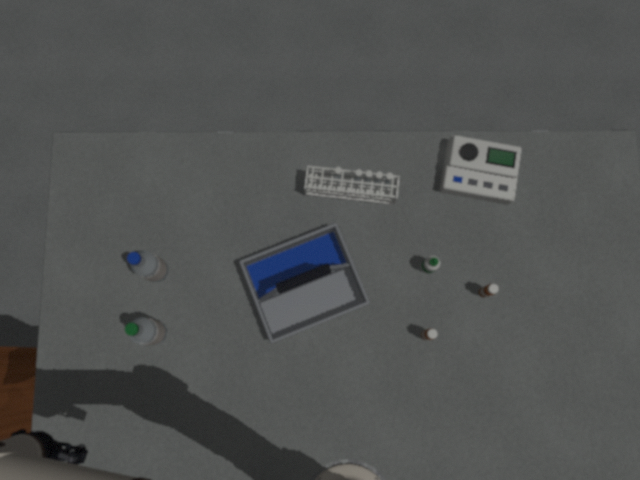

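The side view shows the caddy at about (295,262), vials at (261,383) and (342,443), and the dropper at (356,367). In the top view the vials are at (431,334) and (489,290), the dropper at (431,264) and the handle around (303,278).

```bash
cat > h.py <<'E'
from bench import *
import cv2,numpy as np
from scipy.spatial.transform import Rotation as Ro
from scipy.optimize import least_squares
def toworld(n,d,mask):
    i=camera_info(n);K=np.array(i["mtx"]);R=np.array(i["R"]);t=np.array(i["t"])
    v,u=np.nonzero(mask&(d>0));z=d[v,u]
    c=np.stack([(u-K[0,2])/K[0,0]*z,(v-K[1,2])/K[1,1]*z,z],1)
    return (c-t)@R
def proj(n,X):
    i=camera_info(n);K=np.array(i["mtx"]);c=np.atleast_2d(X)@np.array(i["R"]).T+np.array(i["t"])
    p=c@K.T;return p[:,:2]/p[:,2:]
E
python3 - <<'E'
from h import *
for n in ["top","side"]:
    p,d=read_camera(n)
    for q in ["vial_1_mid","dropper_mid","caddy_handle","sample_a_mid","tube_rack"]:
        for o in outline_of(q,n)[:4]:
            m=o["pixels"];w=toworld(n,d,m)
            if len(w)==0: print(n,q,o["score"],o["rect"]);continue
            zt=np.percentile(w[:,2],97);top=w[w[:,2]>zt-8]
            print(n,q,round(o["score"],2),np.round(o["rect"]),"med",np.round(np.median(w,0)),"zmax",round(zt),"topmean",np.round(top.mean(0),1),"rng",np.round(np.percentile(w,[3,97],axis=0)).tolist())
            np.save(f"pics/{n}_{q}.npy",w)
E
```

```text
top vial_1_mid 0.56 [419. 330. 437. 338.] med [ 422. -199.   86.] zmax 100 topmean [ 422.7 -205.    95.6] rng [[410.0, -214.0, 10.0], [435.0, -191.0, 100.0]]
top caddy_handle 0.78 [237. 223. 371. 346.] med [553. 109.   7.] zmax 147 topmean [553.6 108.  147.2] rng [[436.0, -26.0, -2.0], [680.0, 244.0, 147.0]]
top sample_a_mid 0.67 [127. 252. 167. 283.] med [585. 483. 140.] zmax 217 topmean [591.9 496.  214.9] rng [[561.0, 465.0, 9.0], [618.0, 516.0, 217.0]]
top sample_a_mid 0.53 [477. 284. 500. 297.] med [ 530. -351.   74.] zmax 100 topmean [ 531.9 -358.9   96.1] rng [[519.0, -367.0, 6.0], [543.0, -346.0, 100.0]]
top tube_rack 0.94 [302. 165. 400. 205.] med [810. -23.  44.] zmax 114 topmean [820.  -51.2 112.4] rng [[774.0, -129.0, 3.0], [849.0, 97.0, 114.0]]
side vial_1_mid 0.83 [252. 364. 269. 404.] med [ 422. -216.   62.] zmax 98 topmean [ 422.4 -208.5   95.5] rng [[410.0, -221.0, 3.0], [436.0, -198.0, 98.0]]
side dropper_mid 0.69 [346. 348. 367. 391.] med [ 596. -230.   64.] zmax 101 topmean [ 599.6 -220.6   98.4] rng [[582.0, -237.0, 7.0], [614.0, -213.0, 101.0]]
side caddy_handle 0.67 [219. 201. 371. 327.] med [551. 100.  25.] zmax 148 topmean [553.9 100.2 147.8] rng [[428.0, -43.0, 2.0], [683.0, 246.0, 148.0]]
side sample_a_mid 0.63 [262.  96. 288. 175.] med [589. 473. 106.] zmax 215 topmean [591.1 489.8 214.7] rng [[562.0, 461.0, 13.0], [617.0, 496.0, 215.0]]
side tube_rack 0.77 [391. 222. 452. 326.] med [809. -44.  60.] zmax 114 topmean [820.5 -57.2 113.2] rng [[772.0, -138.0, 7.0], [847.0, 101.0, 114.0]]
```

Run:
```python
from h import *
P={}
for n in ["top","side"]:
    p,d=read_camera(n); P[n]=toworld(n,d,np.ones(d.shape,bool))
def fit(name,x0,rb,rc,zc):
    out=[]
    for sel in (["top"],["side"],["top","side"]):
        w=np.vstack([P[n] for n in sel]);c=np.array(x0,float)
        w=w[(np.hypot(w[:,0]-c[0],w[:,1]-c[1])<45)&(w[:,2]>10)]
        b=w[w[:,2]<68];k=w[(w[:,2]>zc[0])&(w[:,2]<zc[1])]
        f=lambda c:np.r_[np.hypot(*(b[:,:2]-c).T)-rb,np.hypot(*(k[:,:2]-c).T).clip(rc-0,None)-rc]
        r=least_squares(f,c,loss='soft_l1',f_scale=2)
        out.append((sel,len(b),len(k),np.round(r.x,1).tolist()))
    print(name,out)
fit("v1",(422,-210),14,12,(82,92)); fit("v2",(532,-359),14,12,(82,92)); fit("dr",(599,-226),19,11,(84,94))
for n in P:
    w=P[n];w=w[(np.hypot(w[:,0]-553,w[:,1]-105)<190)]
    h=w[(w[:,2]>138)&(w[:,2]<160)][:,:2]
    r=w[(w[:,2]>57)&(w[:,2]<64)][:,:2]
    print(n,len(h),len(r),"bar",cv2.minAreaRect(h.astype(np.float32)),"med",np.median(w[(w[:,2]>138)][:,2]),"rim",cv2.minAreaRect(r.astype(np.float32)))
    # blue mat side
```

```text
v1 [(['top'], 49, 19, [422.7, -205.7]), (['side'], 273, 50, [422.6, -206.0]), (['top', 'side'], 322, 69, [422.6, -206.0])]
v2 [(['top'], 82, 30, [532.6, -360.1]), (['side'], 279, 50, [532.6, -360.4]), (['top', 'side'], 361, 80, [532.6, -360.3])]
dr [(['top'], 77, 32, [600.7, -216.3]), (['side'], 369, 52, [600.5, -216.6]), (['top', 'side'], 446, 84, [600.5, -216.5])]
top 583 760 bar ((553.5182495117188, 108.76725769042969), (25.055343627929688, 139.8501739501953), 21.732898712158203) med 147.19157848054957 rim ((554.1873168945312, 108.15541076660156), (225.1617889404297, 269.10186767578125), 21.86569595336914)
side 607 776 bar ((552.8810424804688, 105.53282165527344), (25.998729705810547, 145.23187255859375), 22.358047485351562) med 148.09193103175642 rim ((553.9669189453125, 106.88634490966797), (225.7933807373047, 271.22906494140625), 21.743419647216797)
```

Both views agree to within about 1 mm for the vials and dropper, and 1–3 mm for the handle:

| Item | Position (mm) |
|---|---|
| Vial A | (422.6, -206) |
| Vial B | (532.6, -360.3) |
| Dropper | (600.5, -216.5) |
| Handle | (553.6, 107.5), with caddy y towards the blue bay at an azimuth of 21.8° |

Next I'll write a helper that turns target poses into rows.

```bash
cat >> h.py <<'E'
H=np.array([553.6,107.6]);A=np.radians(21.8)
cy=np.array([np.cos(A),np.sin(A)]);cx=np.array([np.sin(A),-np.cos(A)])
def cad(x,y): return H+cx*x+cy*y
def Rt(psi): return (Ro.from_euler('z',psi,degrees=True)*Ro.from_euler('y',90,degrees=True))
def st(pr=True):
    s=read_state();R=Ro.from_rotvec(s["eef_rot"]);M=R.as_matrix()
    psi=np.degrees(np.arctan2(M[1,2],M[0,2]));tilt=np.degrees(np.arccos(-M[2,0]))
    if pr: print("t",round(s["t"],2),"p",np.round(s["position"],1),"psi",round(psi,1),"tilt",round(tilt,2),"q",np.round(s["joint_pos"],2),"F",np.round(s["wrist_force"],1),"w",round(s["width"],1))
    return s,R,psi
def plan(steps,vmax=38,amax=8.2,spin=0):
    """steps: list of (x,y,z,psi)"""
    s,R,psi=st();p=np.array(s["position"])
    for k,(x,y,z,ps) in enumerate(steps):
        T=np.array([x,y,z]);dp=T-p
        rv=(R.inv()*Rt(ps)).as_rotvec(degrees=True)
        if spin and np.sign(rv[0])!=spin and abs(rv[0])>90: rv=rv*(1-360/np.linalg.norm(rv))
        n=max(1,int(np.ceil(max(np.abs(R.inv().apply(dp)).max()/vmax,np.linalg.norm(dp)/48,np.abs(rv).max()/amax))))
        if abs(rv[0])>5:
            while True:
                ok=all(np.abs((R*Ro.from_rotvec(rv*i/n,degrees=True)).inv().apply(dp/n)).max()<=39.9 for i in range(n))
                if ok: break
                n+=1
        print("step",k,"n",n,"rot/row",np.round(rv/n,2))
        for i in range(n):
            v=R.inv().apply(dp/n)/40
            print("  ",np.round(v,3))
            R=R*Ro.from_rotvec(rv/n,degrees=True)
        p=T
E
python3 - <<'E'
from h import *
for x,y in [(60,70),(-60,70),(0,-68)]: print(cad(x,y))
plan([(500,150,260,-85),(422.6,-206,180,-150)])
E
```

```text
[640.87607801  77.88659888]
[596.31193775 189.3048981 ]
[490.46296377  82.34698718]
t 0.8 p [191.3 621.2 231.3] psi -17.1 tilt 0.0 q [-1.01  0.5  -0.43  1.55  0.22  1.14 -0.21] F [0.5 0.4 0.1] w 85.4
step 0 n 15 rot/row [ 4.53 -0.   -0.  ]
   [-0.048 -0.599  0.723]
   [-0.048 -0.54   0.768]
   [-0.048 -0.478  0.808]
   [-0.048 -0.413  0.843]
   [-0.048 -0.345  0.873]
   [-0.048 -0.275  0.898]
   [-0.048 -0.203  0.917]
   [-0.048 -0.13   0.93 ]
   [-0.048 -0.056  0.937]
   [-0.048  0.018  0.939]
   [-0.048  0.092  0.934]
   [-0.048  0.165  0.924]
   [-0.048  0.238  0.908]
   [-0.048  0.308  0.887]
   [-0.048  0.377  0.86 ]
step 1 n 10 rot/row [ 6.5  0.  -0. ]
   [ 0.2  -0.27  0.87]
   [ 0.2   -0.17   0.895]
   [ 0.2   -0.068  0.908]
   [0.2   0.036 0.91 ]
   [0.2   0.138 0.9  ]
   [0.2   0.239 0.879]
   [0.2   0.337 0.846]
   [0.2   0.431 0.802]
   [0.2   0.519 0.748]
   [0.2   0.6   0.685]
```

send_rows(rows=[{"tx": -0.05,"ty": -0.6,"tz": 0.72,"ax": 4.5,"grip": 55},{"tx": -0.05,"ty": -0.54,"tz": 0.77,"ax": 4.5,"grip": 55},{"tx": -0.05,"ty": -0.48,"tz": 0.81,"ax": 4.5,"grip": 55},{"tx": -0.05,"ty": -0.41,"tz": 0.84,"ax": 4.5,"grip": 55},{"tx": -0.05,"ty": -0.35,"tz": 0.87,"ax": 4.5,"grip": 55},{"tx": -0.05,"ty": -0.28,"tz": 0.9,"ax": 4.5,"grip": 55},{"tx": -0.05,"ty": -0.2,"tz": 0.92,"ax": 4.5,"grip": 55},{"tx": -0.05,"ty": -0.13,"tz": 0.93,"ax": 4.5,"grip": 55},{"tx": -0.05,"ty": -0.06,"tz": 0.94,"ax": 4.5,"grip": 55},{"tx": -0.05,"ty": 0.02,"tz": 0.94,"ax": 4.5,"grip": 55}])

```text
invalid input
```

Run:
```python
from h import *
plan([(500,150,260,-85),(422.6,-206,180,-150)])
```

```text
t 0.8 p [191.3 621.2 231.3] psi -17.1 tilt 0.0 q [-1.01  0.5  -0.43  1.55  0.22  1.14 -0.21] F [0.5 0.4 0.1] w 85.4
step 0 n 15 rot/row [ 4.53 -0.   -0.  ]
   [-0.048 -0.599  0.723]
   [-0.048 -0.54   0.768]
   [-0.048 -0.478  0.808]
   [-0.048 -0.413  0.843]
   [-0.048 -0.345  0.873]
   [-0.048 -0.275  0.898]
   [-0.048 -0.203  0.917]
   [-0.048 -0.13   0.93 ]
   [-0.048 -0.056  0.937]
   [-0.048  0.018  0.939]
   [-0.048  0.092  0.934]
   [-0.048  0.165  0.924]
   [-0.048  0.238  0.908]
   [-0.048  0.308  0.887]
   [-0.048  0.377  0.86 ]
step 1 n 10 rot/row [ 6.5  0.  -0. ]
   [ 0.2  -0.27  0.87]
   [ 0.2   -0.17   0.895]
   [ 0.2   -0.068  0.908]
   [0.2   0.036 0.91 ]
   [0.2   0.138 0.9  ]
   [0.2   0.239 0.879]
   [0.2   0.337 0.846]
   [0.2   0.431 0.802]
   [0.2   0.519 0.748]
   [0.2   0.6   0.685]
```

send_rows(rows=[{"tx": -0.05,"ty": -0.6,"tz": 0.72,"ax": 4.5,"ay": 0,"az": 0,"grip": 55},{"tx": -0.05,"ty": -0.54,"tz": 0.77,"ax": 4.5,"ay": 0,"az": 0,"grip": 55},{"tx": -0.05,"ty": -0.48,"tz": 0.81,"ax": 4.5,"ay": 0,"az": 0,"grip": 55},{"tx": -0.05,"ty": -0.41,"tz": 0.84,"ax": 4.5,"ay": 0,"az": 0,"grip": 55},{"tx": -0.05,"ty": -0.35,"tz": 0.87,"ax": 4.5,"ay": 0,"az": 0,"grip": 55},{"tx": -0.05,"ty": -0.28,"tz": 0.9,"ax": 4.5,"ay": 0,"az": 0,"grip": 55},{"tx": -0.05,"ty": -0.2,"tz": 0.92,"ax": 4.5,"ay": 0,"az": 0,"grip": 55},{"tx": -0.05,"ty": -0.13,"tz": 0.93,"ax": 4.5,"ay": 0,"az": 0,"grip": 55},{"tx": -0.05,"ty": -0.06,"tz": 0.94,"ax": 4.5,"ay": 0,"az": 0,"grip": 55},{"tx": -0.05,"ty": 0.02,"tz": 0.94,"ax": 4.5,"ay": 0,"az": 0,"grip": 55}])

```text
t: 1.8
position: [398.4, 305.8, 251.7]
eef_rot: [0.847, 1.4, -0.845]
wrist_force: [1.2, -0.3, 0.3]
width: 55.0
```

Run:
```python
from h import *
plan([(500,150,260,-85),(422.6,-206,180,-150)])
```

```text
t 1.8 p [398.4 305.8 251.7] psi -62.3 tilt 0.05 q [-0.56  0.19 -0.17  1.9   0.04  1.05 -0.26] F [ 1.2 -0.3  0.3] w 55.0
step 0 n 5 rot/row [ 4.54 -0.   -0.01]
   [-0.041  0.088  0.926]
   [-0.041  0.161  0.916]
   [-0.041  0.233  0.9  ]
   [-0.041  0.303  0.879]
   [-0.041  0.372  0.852]
step 1 n 10 rot/row [ 6.5 -0.   0. ]
   [ 0.2  -0.27  0.87]
   [ 0.2   -0.17   0.895]
   [ 0.2   -0.068  0.908]
   [0.2   0.036 0.91 ]
   [0.2   0.138 0.9  ]
   [0.2   0.239 0.879]
   [0.2   0.337 0.846]
   [0.2   0.431 0.802]
   [0.2   0.519 0.748]
   [0.2   0.6   0.685]
```

send_rows(rows=[{"tx": -0.04,"ty": 0.09,"tz": 0.93,"ax": 4.5,"ay": 0,"az": 0,"grip": 55},{"tx": -0.04,"ty": 0.16,"tz": 0.92,"ax": 4.5,"ay": 0,"az": 0,"grip": 55},{"tx": -0.04,"ty": 0.23,"tz": 0.9,"ax": 4.5,"ay": 0,"az": 0,"grip": 55},{"tx": -0.04,"ty": 0.3,"tz": 0.88,"ax": 4.5,"ay": 0,"az": 0,"grip": 55},{"tx": -0.04,"ty": 0.37,"tz": 0.85,"ax": 4.5,"ay": 0,"az": 0,"grip": 55},{"tx": 0.2,"ty": -0.27,"tz": 0.87,"ax": 6.5,"ay": 0,"az": 0,"grip": 55},{"tx": 0.2,"ty": -0.17,"tz": 0.9,"ax": 6.5,"ay": 0,"az": 0,"grip": 55},{"tx": 0.2,"ty": -0.07,"tz": 0.91,"ax": 6.5,"ay": 0,"az": 0,"grip": 55},{"tx": 0.2,"ty": 0.04,"tz": 0.91,"ax": 6.5,"ay": 0,"az": 0,"grip": 55},{"tx": 0.2,"ty": 0.14,"tz": 0.9,"ax": 6.5,"ay": 0,"az": 0,"grip": 55}])

```text
t: 2.8
position: [462.1, -28.5, 219.3]
eef_rot: [1.552, 0.944, -1.551]
wrist_force: [0.8, -0.5, 0.1]
width: 55.3
```

Run:
```python
from h import *
plan([(422.6,-206,150,-150)])
```

```text
t 2.8 p [462.1 -28.5 219.3] psi -117.4 tilt 0.05 q [-0.17  0.15  0.19  2.03 -0.03  0.96 -0.44] F [ 0.8 -0.5  0.1] w 55.3
step 0 n 5 rot/row [ 6.53 -0.01 -0.01]
   [0.346 0.232 0.879]
   [0.346 0.331 0.847]
   [0.346 0.425 0.804]
   [0.346 0.514 0.751]
   [0.346 0.596 0.687]
```

send_rows(rows=[{"tx": 0.35,"ty": 0.23,"tz": 0.88,"ax": 6.5,"ay": 0,"az": 0,"grip": 55},{"tx": 0.35,"ty": 0.33,"tz": 0.85,"ax": 6.5,"ay": 0,"az": 0,"grip": 55},{"tx": 0.35,"ty": 0.43,"tz": 0.8,"ax": 6.5,"ay": 0,"az": 0,"grip": 55},{"tx": 0.35,"ty": 0.51,"tz": 0.75,"ax": 6.5,"ay": 0,"az": 0,"grip": 55},{"tx": 0.35,"ty": 0.6,"tz": 0.69,"ax": 6.5,"ay": 0,"az": 0,"grip": 55},{"tx": 0,"ty": 0,"tz": 0,"ax": 0,"ay": 0,"az": 0,"grip": 55}])

```text
t: 3.4
position: [421.2, -209.8, 148.2]
eef_rot: [1.926, 0.512, -1.932]
wrist_force: [-0.7, -0.4, 0.2]
width: 54.8
```

Run:
```python
from h import *
plan([(422.6,-206,29,-150)])
s,R,psi=st(False)
p,d=read_camera("wrist");cv2.imwrite("pics/w1.png",p[:,:,::-1])
```

```text
t 3.4 p [ 421.2 -209.8  148.2] psi -150.2 tilt 0.18 q [ 0.07  0.28  0.38  2.09 -0.14  0.8  -0.51] F [-0.7 -0.4  0.2] w 54.8
step 0 n 4 rot/row [-0.05  0.05 -0.01]
   [ 0.745 -0.017 -0.022]
   [ 0.745 -0.017 -0.021]
   [ 0.745 -0.016 -0.021]
   [ 0.745 -0.016 -0.02 ]
```

View pics/w1.png

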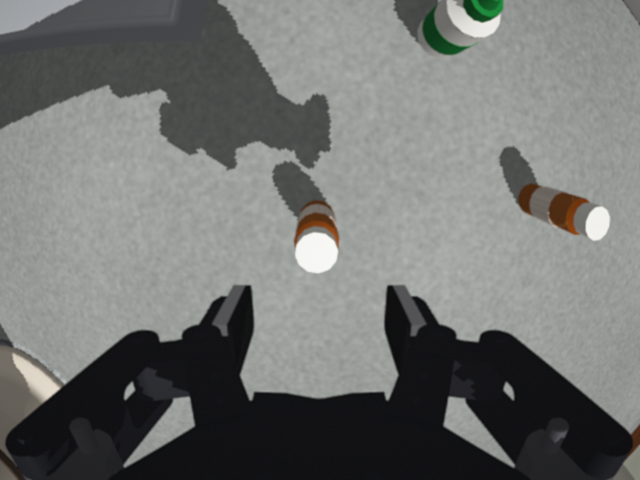

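The wrist view has the vial cap at (316,250), centred between the fingers. The fisheye estimate is about 3 mm from the fixed-camera one. Descending now.

send_rows(rows=[{"tx": 0.74,"ty": -0.02,"tz": -0.03,"ax": 0,"ay": 0,"az": 0,"grip": 55},{"tx": 0.74,"ty": -0.02,"tz": -0.03,"ax": 0,"ay": 0,"az": 0,"grip": 55},{"tx": 0.74,"ty": -0.02,"tz": -0.03,"ax": 0,"ay": 0,"az": 0,"grip": 55},{"tx": 0.74,"ty": -0.02,"tz": -0.03,"ax": 0,"ay": 0,"az": 0,"grip": 55},{"tx": 0,"ty": 0,"tz": 0,"ax": 0,"ay": 0,"az": 0,"grip": 55}])

```text
t: 3.95
position: [424.6, -197.0, 28.3]
eef_rot: [1.918, 0.53, -1.927]
wrist_force: [-0.9, 0.8, -0.0]
width: 54.7
```

Run:
```python
from h import *
plan([(422.6,-206,28,-150)])
p,d=read_camera("wrist");cv2.imwrite("pics/w2.png",p[:,:,::-1])
```

```text
t 3.95 p [ 424.6 -197.    28.3] psi -149.4 tilt 0.36 q [ 0.13  0.5   0.29  2.14 -0.27  0.54 -0.41] F [-0.9  0.8 -0. ] w 54.7
step 0 n 1 rot/row [0.58 0.18 0.31]
   [0.007 0.169 0.159]
```

View pics/w2.png

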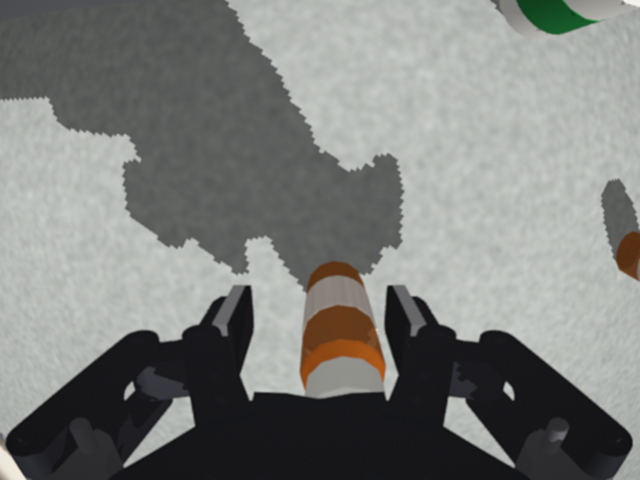

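The vial is now at column 343, about 7 mm off centre. That agrees with the measured drift, so I'll correct it before closing.

send_rows(rows=[{"tx": 0,"ty": 0.17,"tz": 0.16,"ax": 0.6,"ay": 0.2,"az": 0.3,"grip": 55},{"tx": 0,"ty": 0,"tz": 0,"ax": 0,"ay": 0,"az": 0,"grip": 55},{"tx": 0,"ty": 0,"tz": 0,"ax": 0,"ay": 0,"az": 0,"grip": 55}])

```text
t: 4.3
position: [425.3, -209.8, 32.4]
eef_rot: [1.935, 0.506, -1.92]
wrist_force: [-0.3, -0.3, -0.3]
width: 55.0
```

Run:
```python
from h import *
plan([(422.6,-206,28,-150)])
p,d=read_camera("wrist");cv2.imwrite("pics/w3.png",p[:,:,::-1])
st()
```

```text
t 4.3 p [ 425.3 -209.8   32.4] psi -150.3 tilt 0.53 q [ 0.15  0.49  0.3   2.14 -0.27  0.53 -0.4 ] F [-0.3 -0.3 -0.3] w 55.0
step 0 n 1 rot/row [-0.27 -0.31 -0.42]
   [ 0.109 -0.117  0.011]
t 4.35 p [ 425.2 -209.5   32.2] psi -150.2 tilt 0.5 q [ 0.15  0.49  0.3   2.14 -0.27  0.53 -0.4 ] F [ 0.2 -0.3  0.2] w 54.8
```

View pics/w3.png

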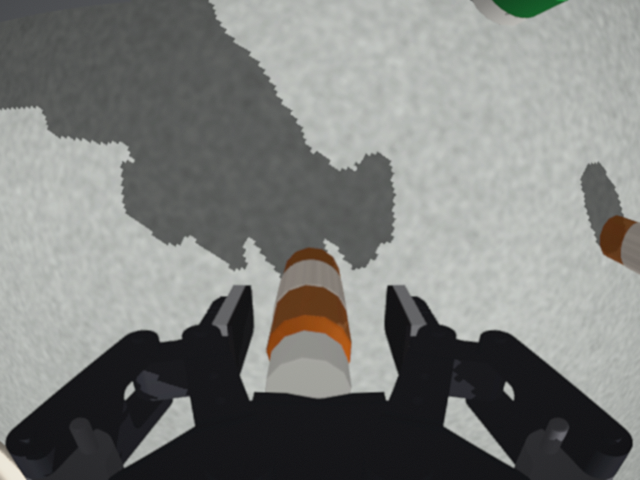

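send_rows(rows=[{"tx": 0,"ty": 0,"tz": 0,"ax": 0,"ay": 0,"az": 0,"grip": 55},{"tx": 0,"ty": 0,"tz": 0,"ax": 0,"ay": 0,"az": 0,"grip": 55},{"tx": 0,"ty": 0,"tz": 0,"ax": 0,"ay": 0,"az": 0,"grip": 55}])

```text
t: 4.65
position: [424.5, -208.8, 31.1]
eef_rot: [1.932, 0.509, -1.922]
wrist_force: [-0.3, -1.0, -0.1]
width: 55.0
```

Run:
```python
from h import *
plan([(422.6,-206,28,-150)])
```

```text
t 4.65 p [ 424.5 -208.8   31.1] psi -150.2 tilt 0.37 q [ 0.15  0.49  0.3   2.14 -0.27  0.53 -0.4 ] F [-0.3 -1.  -0.1] w 55.0
step 0 n 1 rot/row [-0.2  -0.22 -0.3 ]
   [ 0.076 -0.085  0.006]
```

send_rows(rows=[{"tx": 0.03,"ty": -0.05,"tz": 0,"ax": 0,"ay": 0,"az": 0,"grip": 55},{"tx": 0,"ty": 0,"tz": 0,"ax": 0,"ay": 0,"az": 0,"grip": 20},{"tx": 0,"ty": 0,"tz": 0,"ax": 0,"ay": 0,"az": 0,"grip": 20},{"tx": 0,"ty": 0,"tz": 0,"ax": 0,"ay": 0,"az": 0,"grip": 20},{"tx": 0,"ty": 0,"tz": 0,"ax": 0,"ay": 0,"az": 0,"grip": 20}])

```text
t: 5.15
position: [423.3, -207.1, 29.7]
eef_rot: [1.932, 0.509, -1.923]
wrist_force: [-0.3, 0.7, 2.6]
width: 26.6
```

Run:
```python
from h import *
plan([(422.6,-206,200,-158)])
p,d=read_camera("wrist");cv2.imwrite("pics/w4.png",p[:,:,::-1])
```

```text
t 5.15 p [ 423.3 -207.1   29.7] psi -150.2 tilt 0.34 q [ 0.15  0.49  0.3   2.15 -0.28  0.53 -0.4 ] F [-0.3  0.7  2.6] w 26.6
step 0 n 5 rot/row [ 1.56 -0.04 -0.05]
   [-0.851 -0.002 -0.003]
   [-0.851 -0.003 -0.002]
   [-0.851 -0.004 -0.001]
   [-0.851 -0.005 -0.001]
   [-0.851 -0.005  0.   ]
```

View pics/w4.png

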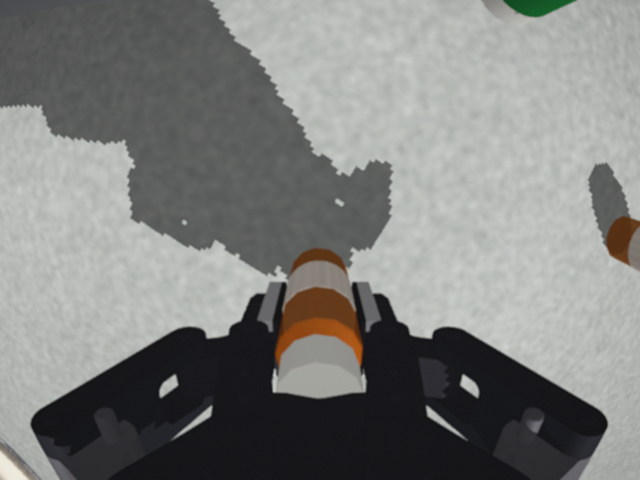

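The vial is gripped between the pads at (318,330), width 26.6 mm. I'll lift it and carry it to the lined bay.

Run:
```python
from h import *
t=cad(60,70)
plan([(423,-207,160,-152),(*t,200,-158.2)],vmax=32)
```

```text
t 5.2 p [ 423.2 -207.1   29.7] psi -150.2 tilt 0.34 q [ 0.15  0.49  0.3   2.15 -0.28  0.53 -0.4 ] F [-0.6  1.3  3. ] w 27.1
step 0 n 5 rot/row [ 0.36 -0.04 -0.05]
   [-0.651  0.002 -0.001]
   [-0.651  0.002 -0.001]
   [-0.651  0.001 -0.001]
   [-0.651  0.    -0.   ]
   [-0.651 -0.     0.   ]
step 1 n 11 rot/row [ 0.56 -0.    0.  ]
   [-0.091 -0.339 -0.741]
   [-0.091 -0.346 -0.738]
   [-0.091 -0.354 -0.734]
   [-0.091 -0.361 -0.731]
   [-0.091 -0.368 -0.727]
   [-0.091 -0.375 -0.724]
   [-0.091 -0.382 -0.72 ]
   [-0.091 -0.389 -0.716]
   [-0.091 -0.396 -0.712]
   [-0.091 -0.403 -0.708]
   [-0.091 -0.41  -0.704]
```

send_rows(rows=[{"tx": -0.4,"ty": 0,"tz": 0,"ax": 0.4,"ay": 0,"az": 0,"grip": 20},{"tx": -0.7,"ty": 0,"tz": 0,"ax": 0.4,"ay": 0,"az": 0,"grip": 20},{"tx": -0.7,"ty": 0,"tz": 0,"ax": 0.4,"ay": 0,"az": 0,"grip": 20},{"tx": -0.7,"ty": 0,"tz": 0,"ax": 0.4,"ay": 0,"az": 0,"grip": 20},{"tx": -0.75,"ty": 0,"tz": 0,"ax": 0.4,"ay": 0,"az": 0,"grip": 20},{"tx": -0.1,"ty": -0.34,"tz": -0.74,"ax": 0.6,"ay": 0,"az": 0,"grip": 20},{"tx": -0.1,"ty": -0.35,"tz": -0.74,"ax": 0.6,"ay": 0,"az": 0,"grip": 20},{"tx": -0.1,"ty": -0.35,"tz": -0.73,"ax": 0.6,"ay": 0,"az": 0,"grip": 20},{"tx": -0.1,"ty": -0.36,"tz": -0.73,"ax": 0.6,"ay": 0,"az": 0,"grip": 20},{"tx": -0.1,"ty": -0.37,"tz": -0.73,"ax": 0.6,"ay": 0,"az": 0,"grip": 20}])

```text
t: 6.2
position: [522.7, -76.8, 179.9]
eef_rot: [1.986, 0.43, -1.976]
wrist_force: [-0.1, -0.2, -0.8]
width: 27.0
```

send_rows(rows=[{"tx": -0.1,"ty": -0.37,"tz": -0.72,"ax": 0.6,"ay": 0,"az": 0,"grip": 20},{"tx": -0.1,"ty": -0.38,"tz": -0.72,"ax": 0.6,"ay": 0,"az": 0,"grip": 20},{"tx": -0.1,"ty": -0.39,"tz": -0.72,"ax": 0.6,"ay": 0,"az": 0,"grip": 20},{"tx": -0.1,"ty": -0.4,"tz": -0.71,"ax": 0.6,"ay": 0,"az": 0,"grip": 20},{"tx": 0,"ty": -0.4,"tz": -0.71,"ax": 0.6,"ay": 0,"az": 0,"grip": 20},{"tx": 0,"ty": -0.4,"tz": -0.7,"ax": 0.6,"ay": 0,"az": 0,"grip": 20},{"tx": 0,"ty": 0,"tz": 0,"ax": 0,"ay": 0,"az": 0,"grip": 20},{"tx": 0,"ty": 0,"tz": 0,"ax": 0,"ay": 0,"az": 0,"grip": 20},{"tx": 0,"ty": 0,"tz": 0,"ax": 0,"ay": 0,"az": 0,"grip": 20}])

```text
t: 7.1
position: [641.6, 74.4, 195.7]
eef_rot: [2.022, 0.371, -2.015]
wrist_force: [-0.1, -0.5, -0.4]
width: 27.0
```

Run:
```python
from h import *
t=cad(60,70)
plan([(*t,100,-158.2),(*t,37,-158.2)],vmax=32)
```

```text
t 7.1 p [641.6  74.4 195.7] psi -158.9 tilt 0.34 q [-0.38  0.5   0.3   1.62 -0.16  1.04 -1.23] F [-0.1 -0.5 -0.4] w 27.0
step 0 n 3 rot/row [-0.23 -0.05 -0.1 ]
   [ 0.797 -0.033 -0.002]
   [ 0.797 -0.032 -0.003]
   [ 0.797 -0.03  -0.004]
step 1 n 2 rot/row [-0.  0.  0.]
   [ 0.788  0.    -0.   ]
   [ 0.788  0.    -0.   ]
```

send_rows(rows=[{"tx": 0.7,"ty": -0.03,"tz": 0,"ax": -0.2,"ay": 0,"az": -0.1,"grip": 20},{"tx": 0.7,"ty": -0.03,"tz": 0,"ax": -0.2,"ay": 0,"az": -0.1,"grip": 20},{"tx": 0.6,"ty": -0.03,"tz": 0,"ax": -0.2,"ay": 0,"az": -0.1,"grip": 20},{"tx": 0,"ty": 0,"tz": 0,"ax": 0,"ay": 0,"az": 0,"grip": 20},{"tx": 0,"ty": 0,"tz": 0,"ax": 0,"ay": 0,"az": 0,"grip": 20}])

```text
t: 7.6
position: [641.1, 77.9, 116.4]
eef_rot: [2.018, 0.387, -2.011]
wrist_force: [0.6, -0.3, 0.3]
width: 26.6
```

Run:
```python
from h import *
t=cad(60,70)
plan([(*t,40,-158.2)],vmax=32)
p,d=read_camera("wrist");cv2.imwrite("pics/w5.png",p[:,:,::-1])
p,d=read_camera("side");cv2.imwrite("pics/s5.png",cv2.resize(p[150:350,180:480,::-1],None,fx=2,fy=2))
```

```text
t 7.6 p [641.1  77.9 116.4] psi -158.3 tilt 0.2 q [-0.36  0.59  0.27  1.67 -0.19  0.9  -1.2 ] F [ 0.6 -0.3  0.3] w 26.6
step 0 n 3 rot/row [-0.04 -0.07  0.  ]
   [ 0.637 -0.001  0.004]
   [ 0.637 -0.001  0.003]
   [ 0.637 -0.001  0.002]
```

View pics/w5.png

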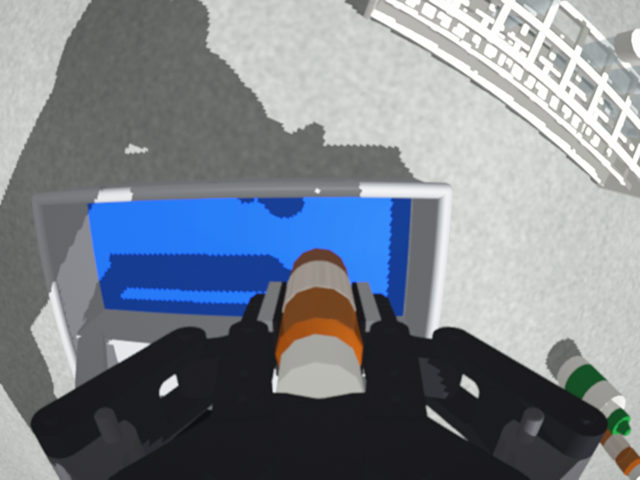

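View pics/s5.png

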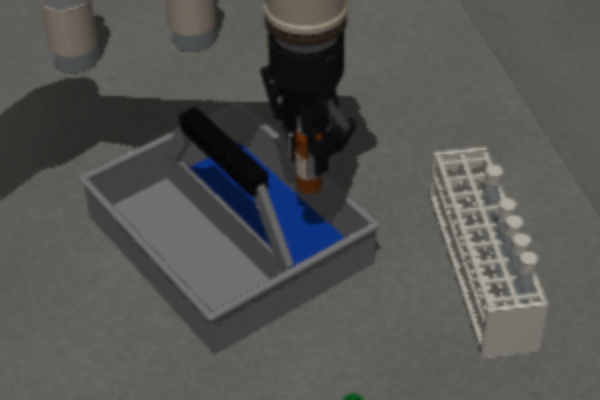

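The vial hangs over the blue mat, clear of all the walls and the handle. Lowering now.

send_rows(rows=[{"tx": 0.65,"ty": 0,"tz": 0,"ax": 0,"ay": 0,"az": 0,"grip": 20},{"tx": 0.6,"ty": 0,"tz": 0,"ax": 0,"ay": 0,"az": 0,"grip": 20},{"tx": 0.45,"ty": 0,"tz": 0,"ax": 0,"ay": 0,"az": 0,"grip": 20},{"tx": 0.1,"ty": 0,"tz": 0,"ax": 0,"ay": 0,"az": 0,"grip": 20},{"tx": 0,"ty": 0,"tz": 0,"ax": 0,"ay": 0,"az": 0,"grip": 20},{"tx": 0,"ty": 0,"tz": 0,"ax": 0,"ay": 0,"az": 0,"grip": 20}])

```text
t: 8.3
position: [642.7, 79.3, 45.4]
eef_rot: [2.02, 0.389, -2.008]
wrist_force: [0.5, 0.2, 0.0]
width: 26.4
```

Run:
```python
from h import *
st()
```

```text
t 8.3 p [642.7  79.3  45.4] psi -158.2 tilt 0.35 q [-0.34  0.69  0.24  1.7  -0.22  0.77 -1.18] F [0.5 0.2 0. ] w 26.4
```

send_rows(rows=[{"tx": 0.08,"ty": 0,"tz": 0,"ax": 0,"ay": 0,"az": 0,"grip": 20},{"tx": 0.07,"ty": 0,"tz": 0,"ax": 0,"ay": 0,"az": 0,"grip": 20},{"tx": 0.05,"ty": 0,"tz": 0,"ax": 0,"ay": 0,"az": 0,"grip": 20},{"tx": 0,"ty": 0,"tz": 0,"ax": 0,"ay": 0,"az": 0,"grip": 20},{"tx": 0,"ty": 0,"tz": 0,"ax": 0,"ay": 0,"az": 0,"grip": 20}])

```text
t: 8.8
position: [642.0, 79.5, 36.8]
eef_rot: [2.019, 0.389, -2.009]
wrist_force: [-1.6, -0.1, 4.1]
width: 26.4
```

Touchdown at 4 N, z 36.8. Releasing.

send_rows(rows=[{"tx": 0,"ty": 0,"tz": 0,"ax": 0,"ay": 0,"az": 0,"grip": 32},{"tx": 0,"ty": 0,"tz": 0,"ax": 0,"ay": 0,"az": 0,"grip": 42},{"tx": 0,"ty": 0,"tz": 0,"ax": 0,"ay": 0,"az": 0,"grip": 48},{"tx": -0.3,"ty": 0,"tz": 0,"ax": 0,"ay": 0,"az": 0,"grip": 48},{"tx": -0.7,"ty": 0,"tz": 0,"ax": 0,"ay": 0,"az": 0,"grip": 48},{"tx": -0.9,"ty": 0,"tz": 0,"ax": 0,"ay": 0,"az": 0,"grip": 48},{"tx": -0.9,"ty": 0,"tz": 0,"ax": 0,"ay": 0,"az": 0,"grip": 55},{"tx": -0.9,"ty": 0,"tz": 0,"ax": 0,"ay": 0,"az": 0,"grip": 55},{"tx": 0,"ty": 0,"tz": 0,"ax": 0,"ay": 0,"az": 0,"grip": 55}])

```text
t: 9.7
position: [645.2, 79.2, 191.4]
eef_rot: [2.03, 0.388, -1.998]
wrist_force: [0.8, -0.1, 0.3]
width: 54.7
```

Run:
```python
from h import *
plan([(532.6,-360.3,150,-155)],vmax=36)
p,d=read_camera("wrist");cv2.imwrite("pics/w6.png",p[:,:,::-1])
```

```text
t 9.7 p [645.2  79.2 191.4] psi -158.2 tilt 0.88 q [-0.37  0.51  0.29  1.62 -0.17  1.02 -1.22] F [ 0.8 -0.1  0.3] w 54.7
step 0 n 11 rot/row [-0.29 -0.08 -0.01]
   [0.086 0.833 0.609]
   [0.087 0.829 0.614]
   [0.088 0.826 0.618]
   [0.088 0.823 0.622]
   [0.089 0.82  0.626]
   [0.09  0.817 0.63 ]
   [0.09  0.813 0.634]
   [0.091 0.81  0.638]
   [0.092 0.807 0.642]
   [0.093 0.804 0.646]
   [0.093 0.8   0.65 ]
```

View pics/w6.png

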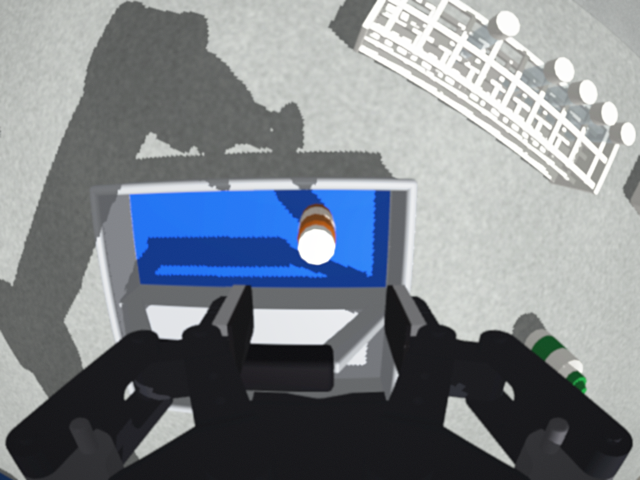

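Vial 1 stands upright on the mat at (316,240). Going for vial 2.

send_rows(rows=[{"tx": 0.09,"ty": 0.83,"tz": 0.61,"ax": -0.3,"ay": 0,"az": 0,"grip": 55},{"tx": 0.09,"ty": 0.83,"tz": 0.61,"ax": -0.3,"ay": 0,"az": 0,"grip": 55},{"tx": 0.09,"ty": 0.83,"tz": 0.62,"ax": -0.3,"ay": 0,"az": 0,"grip": 55},{"tx": 0.09,"ty": 0.82,"tz": 0.62,"ax": -0.3,"ay": 0,"az": 0,"grip": 55},{"tx": 0.09,"ty": 0.82,"tz": 0.63,"ax": -0.3,"ay": 0,"az": 0,"grip": 55},{"tx": 0.09,"ty": 0.82,"tz": 0.63,"ax": -0.3,"ay": 0,"az": 0,"grip": 55},{"tx": 0.09,"ty": 0.81,"tz": 0.63,"ax": -0.3,"ay": 0,"az": 0,"grip": 55},{"tx": 0.09,"ty": 0.81,"tz": 0.64,"ax": -0.3,"ay": 0,"az": 0,"grip": 55},{"tx": 0.09,"ty": 0.81,"tz": 0.64,"ax": -0.3,"ay": 0,"az": 0,"grip": 55},{"tx": 0.09,"ty": 0.8,"tz": 0.65,"ax": -0.3,"ay": 0,"az": 0,"grip": 55}])

```text
t: 10.75
position: [537.5, -321.6, 145.9]
eef_rot: [1.986, 0.438, -1.98]
wrist_force: [-0.4, -0.8, 0.0]
width: 55.1
```

send_rows(rows=[{"tx": 0.09,"ty": 0.8,"tz": 0.65,"ax": -0.3,"ay": 0,"az": 0,"grip": 55},{"tx": 0,"ty": 0,"tz": 0,"ax": 0,"ay": 0,"az": 0,"grip": 55},{"tx": 0,"ty": 0,"tz": 0,"ax": 0,"ay": 0,"az": 0,"grip": 55},{"tx": 0,"ty": 0,"tz": 0,"ax": 0,"ay": 0,"az": 0,"grip": 55}])

```text
t: 11.15
position: [528.9, -358.7, 142.5]
eef_rot: [1.983, 0.445, -1.976]
wrist_force: [0.1, 0.6, -0.1]
width: 55.1
```

Run:
```python
from h import *
plan([(532.6,-360.3,30,-155)],vmax=32)
```

```text
t 11.15 p [ 528.9 -358.7  142.5] psi -154.8 tilt 0.28 q [ 0.3   0.56  0.35  1.68 -0.23  0.95 -0.39] F [ 0.1  0.6 -0.1] w 55.1
step 0 n 4 rot/row [ 0.04 -0.06  0.03]
   [ 0.703  0.021 -0.014]
   [ 0.703  0.02  -0.014]
   [ 0.703  0.02  -0.015]
   [ 0.703  0.019 -0.016]
```

send_rows(rows=[{"tx": 0.7,"ty": 0.02,"tz": -0.02,"ax": 0,"ay": 0,"az": 0,"grip": 55},{"tx": 0.7,"ty": 0.02,"tz": -0.02,"ax": 0,"ay": 0,"az": 0,"grip": 55},{"tx": 0.7,"ty": 0.02,"tz": -0.02,"ax": 0,"ay": 0,"az": 0,"grip": 55},{"tx": 0.7,"ty": 0.02,"tz": 0,"ax": 0,"ay": 0,"az": 0,"grip": 55},{"tx": 0,"ty": 0,"tz": 0,"ax": 0,"ay": 0,"az": 0,"grip": 55},{"tx": 0,"ty": 0,"tz": 0,"ax": 0,"ay": 0,"az": 0,"grip": 55}])

```text
t: 11.75
position: [533.1, -360.4, 31.1]
eef_rot: [1.982, 0.445, -1.975]
wrist_force: [0.3, -0.5, 0.5]
width: 55.4
```

Run:
```python
from h import *
plan([(532.6,-360.3,29,-155)],vmax=32)
p,d=read_camera("wrist");cv2.imwrite("pics/w7.png",p[:,:,::-1])
```

```text
t 11.75 p [ 533.1 -360.4   31.1] psi -154.8 tilt 0.25 q [ 0.34  0.71  0.3   1.71 -0.29  0.76 -0.35] F [ 0.3 -0.5  0.5] w 55.4
step 0 n 1 rot/row [ 0.21 -0.23  0.1 ]
   [ 0.053 -0.007  0.009]
```

View pics/w7.png

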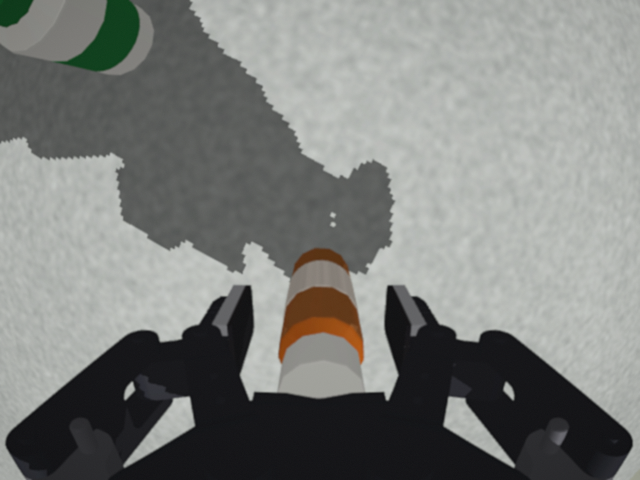

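Vial 2 is centred at column 320. Closing and lifting.

send_rows(rows=[{"tx": 0.04,"ty": 0,"tz": 0,"ax": 0,"ay": 0,"az": 0,"grip": 20},{"tx": 0,"ty": 0,"tz": 0,"ax": 0,"ay": 0,"az": 0,"grip": 20},{"tx": 0,"ty": 0,"tz": 0,"ax": 0,"ay": 0,"az": 0,"grip": 20},{"tx": 0,"ty": 0,"tz": 0,"ax": 0,"ay": 0,"az": 0,"grip": 20},{"tx": 0,"ty": 0,"tz": 0,"ax": 0,"ay": 0,"az": 0,"grip": 20}])

```text
t: 12.3
position: [533.7, -362.5, 31.2]
eef_rot: [1.985, 0.44, -1.973]
wrist_force: [-0.5, 1.4, 6.3]
width: 26.5
```

Run:
```python
from h import *
t=cad(-60,70)
plan([(533,-360.4,170,-155),(*t,210,-158.2)],vmax=33)
```

```text
t 12.3 p [ 533.7 -362.5   31.2] psi -154.9 tilt 0.35 q [ 0.34  0.71  0.3   1.71 -0.29  0.76 -0.35] F [-0.5  1.4  6.3] w 26.5
step 0 n 5 rot/row [ 0.02 -0.07 -0.02]
   [-0.694 -0.01  -0.006]
   [-0.694 -0.01  -0.005]
   [-0.694 -0.01  -0.004]
   [-0.694 -0.01  -0.003]
   [-0.694 -0.011 -0.002]
step 1 n 15 rot/row [ 0.21 -0.    0.  ]
   [-0.067 -0.786 -0.483]
   [-0.067 -0.788 -0.48 ]
   [-0.067 -0.789 -0.477]
   [-0.067 -0.791 -0.474]
   [-0.067 -0.793 -0.471]
   [-0.067 -0.795 -0.468]
   [-0.067 -0.796 -0.465]
   [-0.067 -0.798 -0.462]
   [-0.067 -0.8   -0.459]
   [-0.067 -0.801 -0.456]
   [-0.067 -0.803 -0.453]
   [-0.067 -0.805 -0.45 ]
   [-0.067 -0.807 -0.447]
   [-0.067 -0.808 -0.444]
   [-0.067 -0.81  -0.441]
```

send_rows(rows=[{"tx": -0.4,"ty": 0,"tz": 0,"ax": 0,"ay": 0,"az": 0,"grip": 20},{"tx": -0.8,"ty": 0,"tz": 0,"ax": 0,"ay": 0,"az": 0,"grip": 20},{"tx": -0.9,"ty": -0.01,"tz": -0.01,"ax": 0,"ay": 0,"az": 0,"grip": 20},{"tx": -0.9,"ty": -0.02,"tz": -0.01,"ax": 0,"ay": 0,"az": 0,"grip": 20},{"tx": -0.7,"ty": -0.02,"tz": -0.01,"ax": 0,"ay": 0,"az": 0,"grip": 20},{"tx": -0.07,"ty": -0.79,"tz": -0.48,"ax": 0.2,"ay": 0,"az": 0,"grip": 20},{"tx": -0.07,"ty": -0.79,"tz": -0.48,"ax": 0.2,"ay": 0,"az": 0,"grip": 20},{"tx": -0.07,"ty": -0.79,"tz": -0.48,"ax": 0.2,"ay": 0,"az": 0,"grip": 20},{"tx": -0.07,"ty": -0.79,"tz": -0.47,"ax": 0.2,"ay": 0,"az": 0,"grip": 20},{"tx": -0.07,"ty": -0.79,"tz": -0.47,"ax": 0.2,"ay": 0,"az": 0,"grip": 20}])

```text
t: 13.3
position: [552.6, -175.6, 193.3]
eef_rot: [1.995, 0.425, -1.985]
wrist_force: [0.7, 0.3, -0.5]
width: 26.8
```

send_rows(rows=[{"tx": -0.07,"ty": -0.8,"tz": -0.47,"ax": 0.2,"ay": 0,"az": 0,"grip": 20},{"tx": -0.07,"ty": -0.8,"tz": -0.47,"ax": 0.2,"ay": 0,"az": 0,"grip": 20},{"tx": -0.07,"ty": -0.8,"tz": -0.46,"ax": 0.2,"ay": 0,"az": 0,"grip": 20},{"tx": -0.07,"ty": -0.8,"tz": -0.46,"ax": 0.2,"ay": 0,"az": 0,"grip": 20},{"tx": -0.07,"ty": -0.8,"tz": -0.46,"ax": 0.2,"ay": 0,"az": 0,"grip": 20},{"tx": 0,"ty": -0.8,"tz": -0.45,"ax": 0.2,"ay": 0,"az": 0,"grip": 20},{"tx": 0,"ty": -0.8,"tz": -0.45,"ax": 0.2,"ay": 0,"az": 0,"grip": 20},{"tx": 0,"ty": -0.81,"tz": -0.45,"ax": 0.2,"ay": 0,"az": 0,"grip": 20},{"tx": 0,"ty": -0.81,"tz": -0.44,"ax": 0.2,"ay": 0,"az": 0,"grip": 20},{"tx": 0,"ty": -0.81,"tz": -0.44,"ax": 0.2,"ay": 0,"az": 0,"grip": 20}])

```text
t: 14.3
position: [593.5, 191.1, 208.1]
eef_rot: [2.016, 0.393, -2.006]
wrist_force: [0.5, 0.3, -0.7]
width: 26.5
```

send_rows(rows=[{"tx": 0,"ty": 0,"tz": 0,"ax": 0,"ay": 0,"az": 0,"grip": 20},{"tx": 0,"ty": 0,"tz": 0,"ax": 0,"ay": 0,"az": 0,"grip": 20},{"tx": 0,"ty": 0,"tz": 0,"ax": 0,"ay": 0,"az": 0,"grip": 20}])

```text
t: 14.6
position: [593.6, 188.4, 207.5]
eef_rot: [2.016, 0.391, -2.007]
wrist_force: [-0.0, 0.1, 0.2]
width: 26.7
```

Run:
```python
from h import *
t=cad(-60,70)
plan([(*t,120,-158.2)],vmax=33)
```

```text
t 14.6 p [593.6 188.4 207.5] psi -158.0 tilt 0.24 q [-0.52  0.44  0.23  1.67 -0.11  1.04 -1.44] F [-0.   0.1  0.2] w 26.7
step 0 n 3 rot/row [ 0.06 -0.08 -0.01]
   [ 0.729  0.001 -0.021]
   [ 0.729  0.001 -0.022]
   [ 0.729  0.001 -0.023]
```

send_rows(rows=[{"tx": 0.75,"ty": 0,"tz": -0.02,"ax": 0,"ay": 0,"az": 0,"grip": 20},{"tx": 0.75,"ty": 0,"tz": -0.02,"ax": 0,"ay": 0,"az": 0,"grip": 20},{"tx": 0.7,"ty": 0,"tz": -0.02,"ax": 0,"ay": 0,"az": 0,"grip": 20},{"tx": 0,"ty": 0,"tz": 0,"ax": 0,"ay": 0,"az": 0,"grip": 20},{"tx": 0,"ty": 0,"tz": 0,"ax": 0,"ay": 0,"az": 0,"grip": 20}])

```text
t: 15.1
position: [596.2, 189.5, 119.4]
eef_rot: [2.015, 0.391, -2.008]
wrist_force: [-0.7, 0.1, -0.3]
width: 26.6
```

Run:
```python
from h import *
t=cad(-60,70)
plan([(*t,45,-158.2)],vmax=33)
p,d=read_camera("wrist");cv2.imwrite("pics/w8.png",p[:,:,::-1])
```

```text
t 15.1 p [596.2 189.5 119.4] psi -158.0 tilt 0.19 q [-0.51  0.55  0.21  1.73 -0.14  0.88 -1.42] F [-0.7  0.1 -0.3] w 26.6
step 0 n 3 rot/row [ 0.05 -0.06 -0.  ]
   [0.62  0.002 0.002]
   [0.62  0.002 0.001]
   [0.62  0.002 0.   ]
```

View pics/w8.png

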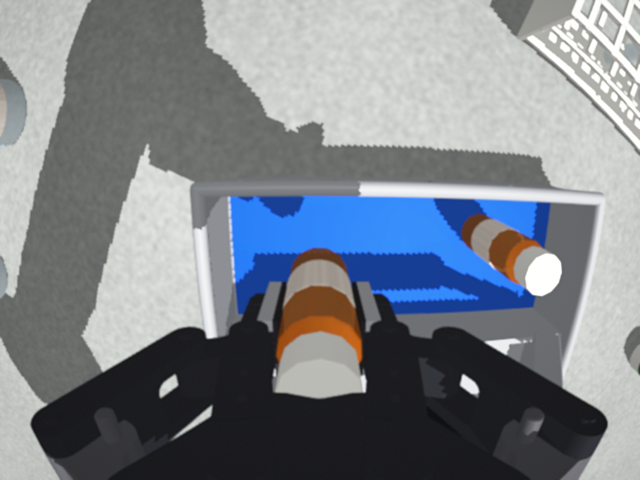

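Vial 2 is over the mat, well clear of vial 1 at (505,250). Lowering.

send_rows(rows=[{"tx": 0.65,"ty": 0,"tz": 0,"ax": 0,"ay": 0,"az": 0,"grip": 20},{"tx": 0.6,"ty": 0,"tz": 0,"ax": 0,"ay": 0,"az": 0,"grip": 20},{"tx": 0.45,"ty": 0,"tz": 0,"ax": 0,"ay": 0,"az": 0,"grip": 20},{"tx": 0.12,"ty": 0,"tz": 0,"ax": 0,"ay": 0,"az": 0,"grip": 20},{"tx": 0.05,"ty": 0,"tz": 0,"ax": 0,"ay": 0,"az": 0,"grip": 20},{"tx": 0,"ty": 0,"tz": 0,"ax": 0,"ay": 0,"az": 0,"grip": 20},{"tx": 0,"ty": 0,"tz": 0,"ax": 0,"ay": 0,"az": 0,"grip": 20}])

```text
t: 15.85
position: [597.5, 191.7, 45.8]
eef_rot: [2.018, 0.394, -2.004]
wrist_force: [-0.1, 0.3, -0.2]
width: 26.7
```

send_rows(rows=[{"tx": 0.08,"ty": 0,"tz": 0,"ax": 0,"ay": 0,"az": 0,"grip": 20},{"tx": 0.06,"ty": 0,"tz": 0,"ax": 0,"ay": 0,"az": 0,"grip": 20},{"tx": 0.05,"ty": 0,"tz": 0,"ax": 0,"ay": 0,"az": 0,"grip": 20},{"tx": 0,"ty": 0,"tz": 0,"ax": 0,"ay": 0,"az": 0,"grip": 20},{"tx": 0,"ty": 0,"tz": 0,"ax": 0,"ay": 0,"az": 0,"grip": 20}])

```text
t: 16.35
position: [596.7, 191.6, 38.2]
eef_rot: [2.016, 0.394, -2.006]
wrist_force: [-4.8, -1.1, 11.3]
width: 26.8
```

send_rows(rows=[{"tx": -0.02,"ty": 0,"tz": 0,"ax": 0,"ay": 0,"az": 0,"grip": 20},{"tx": 0,"ty": 0,"tz": 0,"ax": 0,"ay": 0,"az": 0,"grip": 32},{"tx": 0,"ty": 0,"tz": 0,"ax": 0,"ay": 0,"az": 0,"grip": 42},{"tx": 0,"ty": 0,"tz": 0,"ax": 0,"ay": 0,"az": 0,"grip": 48},{"tx": -0.3,"ty": 0,"tz": 0,"ax": 0,"ay": 0,"az": 0,"grip": 48},{"tx": -0.7,"ty": 0,"tz": 0,"ax": 0,"ay": 0,"az": 0,"grip": 48},{"tx": -0.9,"ty": 0,"tz": 0,"ax": 0,"ay": 0,"az": 0,"grip": 48},{"tx": -0.9,"ty": 0,"tz": 0,"ax": 0,"ay": 0,"az": 0,"grip": 55},{"tx": -0.9,"ty": 0,"tz": 0,"ax": 0,"ay": 0,"az": 0,"grip": 60},{"tx": -0.3,"ty": 0,"tz": 0,"ax": 0,"ay": 0,"az": 0,"grip": 65}])

```text
t: 17.35
position: [598.3, 191.6, 202.8]
eef_rot: [2.023, 0.395, -2.0]
wrist_force: [1.2, 0.9, 0.1]
width: 65.2
```

Run:
```python
from h import *
plan([(550,0,220,-80),(600.5,-216.5,165,0)],vmax=36)
p,d=read_camera("wrist");cv2.imwrite("pics/w9.png",p[:,:,::-1])
```

```text
t 17.35 p [598.3 191.6 202.8] psi -157.9 tilt 0.67 q [-0.53  0.45  0.23  1.67 -0.12  1.02 -1.44] F [1.2 0.9 0.1] w 65.2
step 0 n 10 rot/row [-7.79 -0.06 -0.04]
   [-0.047  0.399  0.291]
   [-0.047  0.355  0.343]
   [-0.046  0.306  0.388]
   [-0.046  0.25   0.426]
   [-0.046  0.19   0.456]
   [-0.046  0.126  0.477]
   [-0.045  0.061  0.49 ]
   [-0.045 -0.007  0.494]
   [-0.044 -0.073  0.488]
   [-0.044 -0.139  0.474]
step 1 n 10 rot/row [-8. -0.  0.]
   [0.138 0.03  0.555]
   [ 0.138 -0.047  0.554]
   [ 0.138 -0.124  0.542]
   [ 0.138 -0.198  0.519]
   [ 0.138 -0.268  0.487]
   [ 0.138 -0.333  0.445]
   [ 0.138 -0.392  0.394]
   [ 0.138 -0.443  0.335]
   [ 0.138 -0.485  0.271]
   [ 0.138 -0.518  0.2  ]
```

View pics/w9.png

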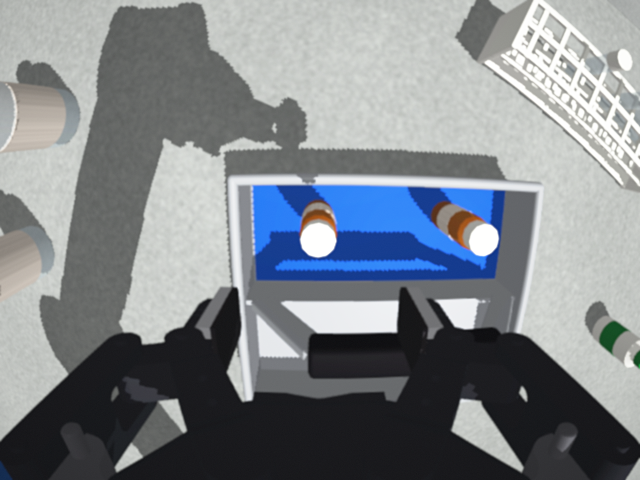

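Both vials stand upright at (318,238) and (470,232). Heading to the dropper, turning on the way.

Run:
```python
from h import *
plan([(600.5,-216.5,180,-40)],vmax=36)
```

```text
t 17.4 p [598.4 191.8 203.1] psi -157.9 tilt 0.71 q [-0.53  0.45  0.23  1.67 -0.12  1.02 -1.44] F [ 0.9 -0.3  0.2] w 65.1
step 0 n 15 rot/row [-7.86 -0.03 -0.05]
   [0.035 0.632 0.253]
   [0.035 0.591 0.337]
   [0.034 0.54  0.415]
   [0.034 0.478 0.485]
   [0.034 0.407 0.545]
   [0.034 0.329 0.596]
   [0.034 0.244 0.635]
   [0.034 0.155 0.663]
   [0.035 0.063 0.678]
   [ 0.035 -0.03   0.68 ]
   [ 0.035 -0.123  0.669]
   [ 0.036 -0.213  0.646]
   [ 0.037 -0.3    0.611]
   [ 0.037 -0.38   0.564]
   [ 0.038 -0.454  0.507]
```

send_rows(rows=[{"tx": 0.03,"ty": 0.63,"tz": 0.25,"ax": -7.9,"ay": 0,"az": 0,"grip": 65},{"tx": 0.03,"ty": 0.59,"tz": 0.34,"ax": -7.9,"ay": 0,"az": 0,"grip": 65},{"tx": 0.03,"ty": 0.54,"tz": 0.42,"ax": -7.9,"ay": 0,"az": 0,"grip": 65},{"tx": 0.03,"ty": 0.48,"tz": 0.49,"ax": -7.9,"ay": 0,"az": 0,"grip": 65},{"tx": 0.03,"ty": 0.41,"tz": 0.55,"ax": -7.9,"ay": 0,"az": 0,"grip": 65},{"tx": 0.03,"ty": 0.33,"tz": 0.6,"ax": -7.9,"ay": 0,"az": 0,"grip": 65},{"tx": 0.03,"ty": 0.24,"tz": 0.64,"ax": -7.9,"ay": 0,"az": 0,"grip": 65},{"tx": 0.03,"ty": 0.16,"tz": 0.66,"ax": -7.9,"ay": 0,"az": 0,"grip": 65},{"tx": 0.03,"ty": 0.06,"tz": 0.68,"ax": -7.9,"ay": 0,"az": 0,"grip": 65},{"tx": 0.03,"ty": -0.03,"tz": 0.68,"ax": -7.9,"ay": 0,"az": 0,"grip": 65}])

```text
t: 18.4
position: [596.4, -82.9, 183.5]
eef_rot: [1.064, 1.297, -1.059]
wrist_force: [0.2, -0.2, 0.6]
width: 64.9
```

send_rows(rows=[{"tx": 0.03,"ty": -0.12,"tz": 0.67,"ax": -7.9,"ay": 0,"az": 0,"grip": 65},{"tx": 0.04,"ty": -0.21,"tz": 0.65,"ax": -7.9,"ay": 0,"az": 0,"grip": 65},{"tx": 0.04,"ty": -0.3,"tz": 0.61,"ax": -7.9,"ay": 0,"az": 0,"grip": 65},{"tx": 0.04,"ty": -0.38,"tz": 0.56,"ax": -7.9,"ay": 0,"az": 0,"grip": 65},{"tx": 0.04,"ty": -0.45,"tz": 0.51,"ax": -7.9,"ay": 0,"az": 0,"grip": 65},{"tx": 0,"ty": 0,"tz": 0,"ax": 0,"ay": 0,"az": 0,"grip": 65},{"tx": 0,"ty": 0,"tz": 0,"ax": 0,"ay": 0,"az": 0,"grip": 65},{"tx": 0,"ty": 0,"tz": 0,"ax": 0,"ay": 0,"az": 0,"grip": 65}])

```text
t: 19.2
position: [599.4, -216.3, 176.2]
eef_rot: [0.542, 1.502, -0.535]
wrist_force: [0.4, 0.8, -0.5]
width: 64.9
```

Run:
```python
from h import *
plan([(600.5,-216.5,120,-40),(600.5,-216.5,37,-40)],vmax=33)
p,d=read_camera("wrist");cv2.imwrite("pics/w10.png",p[:,:,::-1])
```

```text
t 19.2 p [ 599.4 -216.3  176.2] psi -39.4 tilt 0.25 q [ 0.37  0.5  -0.08  1.65  0.04  1.    1.15] F [ 0.4  0.8 -0.5] w 64.9
step 0 n 2 rot/row [ 0.29 -0.01 -0.13]
   [0.702 0.004 0.012]
   [0.702 0.006 0.012]
step 1 n 3 rot/row [ 0. -0.  0.]
   [ 0.692  0.    -0.   ]
   [ 0.692  0.    -0.   ]
   [ 0.692  0.    -0.   ]
```

View pics/w10.png

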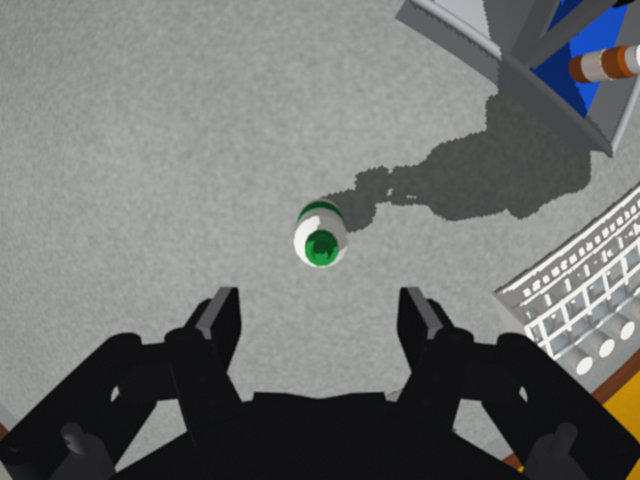

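The dropper at (321,248) is centred. Descending.

send_rows(rows=[{"tx": 0.75,"ty": 0,"tz": 0.01,"ax": 0.3,"ay": 0,"az": -0.1,"grip": 65},{"tx": 0.75,"ty": 0,"tz": 0.01,"ax": 0.3,"ay": 0,"az": -0.1,"grip": 65},{"tx": 0.75,"ty": 0,"tz": 0,"ax": 0,"ay": 0,"az": 0,"grip": 65},{"tx": 0.65,"ty": 0,"tz": 0,"ax": 0,"ay": 0,"az": 0,"grip": 65},{"tx": 0.4,"ty": 0,"tz": 0,"ax": 0,"ay": 0,"az": 0,"grip": 65},{"tx": 0,"ty": 0,"tz": 0,"ax": 0,"ay": 0,"az": 0,"grip": 65},{"tx": 0,"ty": 0,"tz": 0,"ax": 0,"ay": 0,"az": 0,"grip": 65}])

```text
t: 19.95
position: [601.2, -217.9, 45.5]
eef_rot: [0.546, 1.499, -0.546]
wrist_force: [0.5, -0.5, 0.1]
width: 65.0
```

Run:
```python
from h import *
plan([(600.5,-216.5,36.5,-40)],vmax=33)
p,d=read_camera("wrist");cv2.imwrite("pics/w11.png",p[:,:,::-1])
```

```text
t 19.95 p [ 601.2 -217.9   45.5] psi -40.0 tilt 0.12 q [ 0.36  0.67 -0.07  1.71  0.06  0.77  1.13] F [ 0.5 -0.5  0.1] w 65.0
step 0 n 1 rot/row [ 0.02  0.11 -0.05]
   [ 0.225  0.015 -0.036]
```

View pics/w11.png

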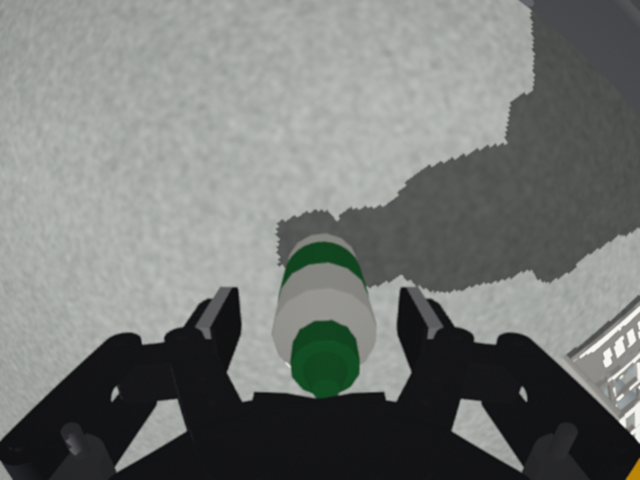

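send_rows(rows=[{"tx": 0.2,"ty": 0.03,"tz": -0.03,"ax": 0,"ay": 0,"az": 0,"grip": 65},{"tx": 0,"ty": 0,"tz": 0,"ax": 0,"ay": 0,"az": 0,"grip": 65},{"tx": 0,"ty": 0,"tz": 0,"ax": 0,"ay": 0,"az": 0,"grip": 30},{"tx": 0,"ty": 0,"tz": 0,"ax": 0,"ay": 0,"az": 0,"grip": 30},{"tx": 0,"ty": 0,"tz": 0,"ax": 0,"ay": 0,"az": 0,"grip": 30},{"tx": 0,"ty": 0,"tz": 0,"ax": 0,"ay": 0,"az": 0,"grip": 30}])

```text
t: 20.6
position: [600.8, -216.8, 37.5]
eef_rot: [0.546, 1.498, -0.546]
wrist_force: [0.1, 0.5, 3.5]
width: 36.8
```

Run:
```python
from h import *
t=cad(0,-70);print(t)
plan([(600.5,-217,160,-40),(*t,200,15)],vmax=33)
```

```text
[488.60599212  81.60425151]
t 20.6 p [ 600.8 -216.8   37.5] psi -40.0 tilt 0.14 q [ 0.36  0.68 -0.07  1.71  0.06  0.75  1.13] F [0.1 0.5 3.5] w 36.8
step 0 n 4 rot/row [-0.    0.03 -0.01]
   [-0.766 -0.002  0.001]
   [-0.766 -0.002  0.   ]
   [-0.766 -0.002 -0.   ]
   [-0.766 -0.002 -0.001]
step 1 n 9 rot/row [-6.11  0.    0.  ]
   [-0.111  0.436 -0.771]
   [-0.111  0.515 -0.721]
   [-0.111  0.589 -0.662]
   [-0.111  0.656 -0.595]
   [-0.111  0.716 -0.522]
   [-0.111  0.767 -0.443]
   [-0.111  0.81  -0.359]
   [-0.111  0.844 -0.27 ]
   [-0.111  0.868 -0.179]
```

send_rows(rows=[{"tx": -0.4,"ty": 0,"tz": 0,"ax": 0,"ay": 0,"az": 0,"grip": 30},{"tx": -0.8,"ty": 0,"tz": 0,"ax": 0,"ay": 0,"az": 0,"grip": 30},{"tx": -0.9,"ty": 0,"tz": 0,"ax": 0,"ay": 0,"az": 0,"grip": 30},{"tx": -0.9,"ty": 0,"tz": 0,"ax": 0,"ay": 0,"az": 0,"grip": 30},{"tx": -0.1,"ty": 0.44,"tz": -0.77,"ax": -6.1,"ay": 0,"az": 0,"grip": 30},{"tx": -0.1,"ty": 0.52,"tz": -0.72,"ax": -6.1,"ay": 0,"az": 0,"grip": 30},{"tx": -0.1,"ty": 0.59,"tz": -0.66,"ax": -6.1,"ay": 0,"az": 0,"grip": 30},{"tx": -0.1,"ty": 0.66,"tz": -0.6,"ax": -6.1,"ay": 0,"az": 0,"grip": 30},{"tx": -0.1,"ty": 0.72,"tz": -0.52,"ax": -6.1,"ay": 0,"az": 0,"grip": 30},{"tx": -0.1,"ty": 0.77,"tz": -0.44,"ax": -6.1,"ay": 0,"az": 0,"grip": 30}])

```text
t: 21.6
position: [525.6, -15.7, 181.8]
eef_rot: [0.043, 1.568, -0.044]
wrist_force: [0.4, 0.4, -1.0]
width: 36.7
```

send_rows(rows=[{"tx": -0.1,"ty": 0.81,"tz": -0.36,"ax": -6.1,"ay": 0,"az": 0,"grip": 30},{"tx": -0.1,"ty": 0.84,"tz": -0.27,"ax": -6.1,"ay": 0,"az": 0,"grip": 30},{"tx": -0.1,"ty": 0.87,"tz": -0.18,"ax": -6.1,"ay": 0,"az": 0,"grip": 30},{"tx": 0,"ty": 0,"tz": 0,"ax": 0,"ay": 0,"az": 0,"grip": 30},{"tx": 0,"ty": 0,"tz": 0,"ax": 0,"ay": 0,"az": 0,"grip": 30},{"tx": 0,"ty": 0,"tz": 0,"ax": 0,"ay": 0,"az": 0,"grip": 30}])

```text
t: 22.2
position: [489.4, 81.5, 193.0]
eef_rot: [-0.203, 1.56, 0.201]
wrist_force: [0.2, -0.1, -1.1]
width: 36.5
```

Run:
```python
from h import *
t=cad(0,-70);print(t)
plan([(*t,120,18)],vmax=33)
```

```text
[488.60599212  81.60425151]
t 22.2 p [489.4  81.5 193. ] psi 14.8 tilt 0.14 q [ 0.13  0.26 -0.4   1.97  0.13  0.93  1.49] F [ 0.2 -0.1 -1.1] w 36.5
step 0 n 3 rot/row [-1.08  0.03  0.04]
   [ 0.608  0.004 -0.007]
   [ 0.608  0.004 -0.006]
   [ 0.608  0.003 -0.006]
```

send_rows(rows=[{"tx": 0.65,"ty": 0,"tz": 0,"ax": -1.5,"ay": 0,"az": 0,"grip": 30},{"tx": 0.65,"ty": 0,"tz": -0.01,"ax": -2,"ay": 0,"az": 0,"grip": 30},{"tx": 0.6,"ty": 0,"tz": -0.01,"ax": -2,"ay": 0,"az": 0,"grip": 30},{"tx": 0,"ty": 0,"tz": 0,"ax": 0,"ay": 0,"az": 0,"grip": 30},{"tx": 0,"ty": 0,"tz": 0,"ax": 0,"ay": 0,"az": 0,"grip": 30}])

```text
t: 22.7
position: [488.5, 81.5, 116.6]
eef_rot: [-0.278, 1.553, 0.276]
wrist_force: [0.3, 0.4, -0.9]
width: 37.2
```

Run:
```python
from h import *
t=cad(0,-70)
plan([(*t,50,20)],vmax=33)
p,d=read_camera("wrist");cv2.imwrite("pics/w12.png",p[:,:,::-1])
```

```text
t 22.7 p [488.5  81.5 116.6] psi 20.2 tilt 0.05 q [ 0.11  0.38 -0.39  2.03  0.21  0.77  1.52] F [ 0.3  0.4 -0.9] w 37.2
step 0 n 3 rot/row [0.07 0.   0.02]
   [0.555 0.001 0.002]
   [0.555 0.001 0.002]
   [0.555 0.001 0.002]
```

View pics/w12.png

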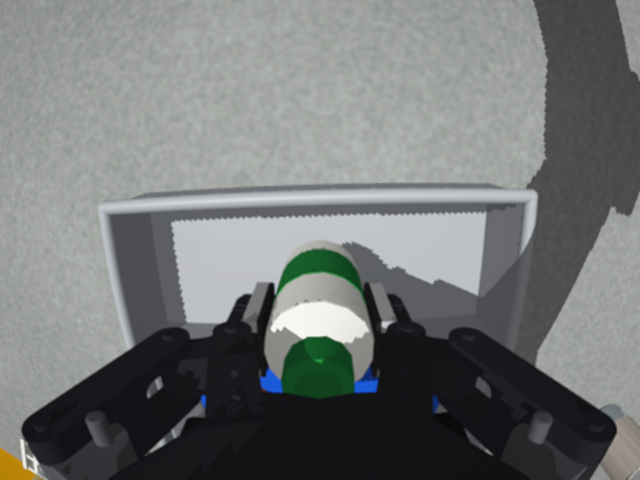

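The dropper is centred over the bare bay. Contact is expected at z≈41.5.

send_rows(rows=[{"tx": 0.6,"ty": 0,"tz": 0,"ax": 0,"ay": 0,"az": 0,"grip": 30},{"tx": 0.55,"ty": 0,"tz": 0,"ax": 0,"ay": 0,"az": 0,"grip": 30},{"tx": 0.4,"ty": 0,"tz": 0,"ax": 0,"ay": 0,"az": 0,"grip": 30},{"tx": 0.1,"ty": 0,"tz": 0,"ax": 0,"ay": 0,"az": 0,"grip": 30},{"tx": 0,"ty": 0,"tz": 0,"ax": 0,"ay": 0,"az": 0,"grip": 30},{"tx": 0,"ty": 0,"tz": 0,"ax": 0,"ay": 0,"az": 0,"grip": 30}])

```text
t: 23.35
position: [489.7, 82.6, 51.9]
eef_rot: [-0.279, 1.549, 0.278]
wrist_force: [0.5, 0.0, -0.4]
width: 36.7
```

send_rows(rows=[{"tx": 0.12,"ty": 0,"tz": 0,"ax": 0,"ay": 0,"az": 0,"grip": 30},{"tx": 0.08,"ty": 0,"tz": 0,"ax": 0,"ay": 0,"az": 0,"grip": 30},{"tx": 0.04,"ty": 0,"tz": 0,"ax": 0,"ay": 0,"az": 0,"grip": 30},{"tx": 0.02,"ty": 0,"tz": 0,"ax": 0,"ay": 0,"az": 0,"grip": 30},{"tx": 0,"ty": 0,"tz": 0,"ax": 0,"ay": 0,"az": 0,"grip": 30},{"tx": 0,"ty": 0,"tz": 0,"ax": 0,"ay": 0,"az": 0,"grip": 30}])

```text
t: 23.95
position: [488.7, 82.5, 41.3]
eef_rot: [-0.28, 1.551, 0.278]
wrist_force: [-3.5, -0.2, 12.4]
width: 36.8
```

send_rows(rows=[{"tx": -0.02,"ty": 0,"tz": 0,"ax": 0,"ay": 0,"az": 0,"grip": 30},{"tx": 0,"ty": 0,"tz": 0,"ax": 0,"ay": 0,"az": 0,"grip": 42},{"tx": 0,"ty": 0,"tz": 0,"ax": 0,"ay": 0,"az": 0,"grip": 52},{"tx": 0,"ty": 0,"tz": 0,"ax": 0,"ay": 0,"az": 0,"grip": 58},{"tx": -0.3,"ty": 0,"tz": 0,"ax": 0,"ay": 0,"az": 0,"grip": 58},{"tx": -0.7,"ty": 0,"tz": 0,"ax": 0,"ay": 0,"az": 0,"grip": 58},{"tx": -0.9,"ty": 0,"tz": 0,"ax": 0,"ay": 0,"az": 0,"grip": 58},{"tx": -0.9,"ty": 0,"tz": 0,"ax": 0,"ay": 0,"az": 0,"grip": 60},{"tx": -0.9,"ty": 0,"tz": 0,"ax": 0,"ay": 0,"az": 0,"grip": 60},{"tx": -0.6,"ty": 0,"tz": 0,"ax": 0,"ay": 0,"az": 0,"grip": 60}])

```text
t: 24.95
position: [489.1, 83.0, 216.5]
eef_rot: [-0.28, 1.548, 0.278]
wrist_force: [0.9, 0.0, 0.2]
width: 60.1
```

Run:
```python
from h import *
st()
p,d=read_camera("wrist");cv2.imwrite("pics/w13.png",p[:,:,::-1])
p,d=read_camera("side");cv2.imwrite("pics/s13.png",cv2.resize(p[150:350,180:480,::-1],None,fx=2,fy=2))
w=toworld("side",d,np.ones(d.shape,bool));w=w[(np.hypot(w[:,0]-553,w[:,1]-105)<190)]
r=w[(w[:,2]>57)&(w[:,2]<64)][:,:2]; r=r[np.hypot(*(r-[553.6,107.6]).T)<172]
print(len(r),cv2.minAreaRect(r.astype(np.float32)))
```

```text
t 24.95 p [489.1  83.  216.5] psi 20.4 tilt 0.29 q [ 0.16  0.24 -0.44  1.95  0.12  0.98  1.59] F [0.9 0.  0.2] w 60.1
811 ((554.7437744140625, 108.46649932861328), (228.57582092285156, 273.7264099121094), 21.994766235351562)
```

View pics/w13.png

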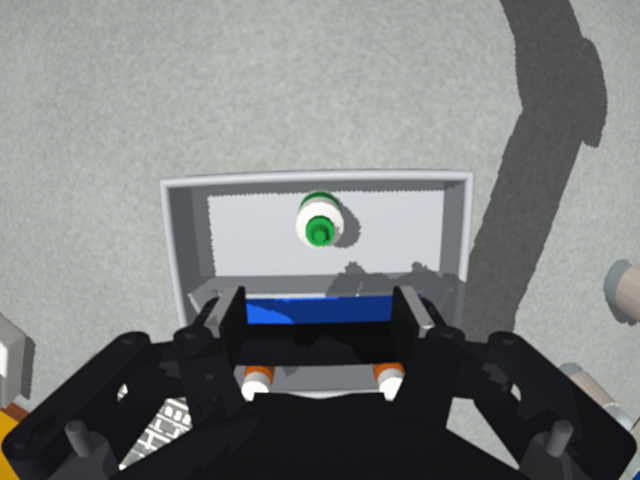

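View pics/s13.png

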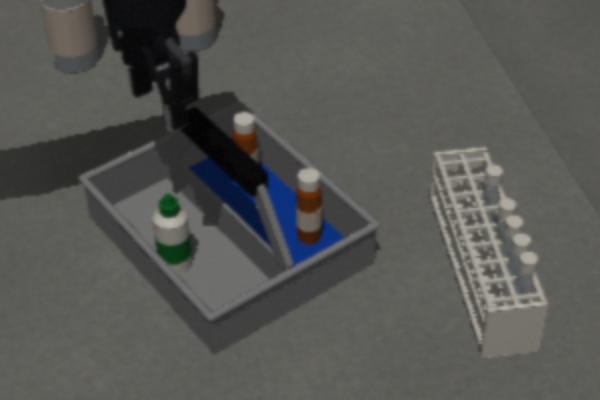

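All three stand upright in their bays and the caddy hasn't moved. Now moving above the handle with the jaws across the bar.

Run:
```python
from h import *
plan([(*H,215,-68.2)],vmax=33)
```

```text
t 25.05 p [490.8  83.2 217.6] psi 20.4 tilt 0.54 q [ 0.16  0.23 -0.43  1.95  0.12  0.98  1.59] F [ 0.1 -0.3  0.3] w 60.2
step 0 n 11 rot/row [ 8.05  0.05 -0.02]
   [0.007 0.002 0.153]
   [0.007 0.024 0.151]
   [0.007 0.045 0.146]
   [0.007 0.065 0.139]
   [0.007 0.083 0.128]
   [0.006 0.101 0.115]
   [0.006 0.116 0.1  ]
   [0.006 0.129 0.083]
   [0.006 0.139 0.064]
   [0.006 0.147 0.044]
   [0.006 0.151 0.023]
```

send_rows(rows=[{"tx": 0,"ty": 0,"tz": 0.15,"ax": 8,"ay": 0,"az": 0,"grip": 60},{"tx": 0,"ty": 0.02,"tz": 0.15,"ax": 8,"ay": 0,"az": 0,"grip": 60},{"tx": 0,"ty": 0.05,"tz": 0.15,"ax": 8,"ay": 0,"az": 0,"grip": 60},{"tx": 0,"ty": 0.07,"tz": 0.14,"ax": 8,"ay": 0,"az": 0,"grip": 60},{"tx": 0,"ty": 0.08,"tz": 0.13,"ax": 8,"ay": 0,"az": 0,"grip": 60},{"tx": 0,"ty": 0.1,"tz": 0.11,"ax": 8,"ay": 0,"az": 0,"grip": 60},{"tx": 0,"ty": 0.12,"tz": 0.1,"ax": 8,"ay": 0,"az": 0,"grip": 60},{"tx": 0,"ty": 0.13,"tz": 0.08,"ax": 8,"ay": 0,"az": 0,"grip": 60},{"tx": 0,"ty": 0.14,"tz": 0.06,"ax": 8,"ay": 0,"az": 0,"grip": 60},{"tx": 0,"ty": 0.15,"tz": 0.04,"ax": 8,"ay": 0,"az": 0,"grip": 60}])

```text
t: 26.05
position: [544.5, 105.7, 212.5]
eef_rot: [0.814, 1.413, -0.815]
wrist_force: [-0.1, 0.5, -0.4]
width: 60.2
```

send_rows(rows=[{"tx": 0,"ty": 0.15,"tz": 0.02,"ax": 8,"ay": 0,"az": 0,"grip": 60},{"tx": 0,"ty": 0,"tz": 0,"ax": 0,"ay": 0,"az": 0,"grip": 60},{"tx": 0,"ty": 0,"tz": 0,"ax": 0,"ay": 0,"az": 0,"grip": 60},{"tx": 0,"ty": 0,"tz": 0,"ax": 0,"ay": 0,"az": 0,"grip": 60}])

```text
t: 26.45
position: [550.0, 107.8, 212.8]
eef_rot: [0.914, 1.369, -0.915]
wrist_force: [-0.2, -0.0, -0.1]
width: 60.1
```

Run:
```python
from h import *
plan([(*H,150,-68.2),(*H,114,-68.2)],vmax=33)
p,d=read_camera("wrist");cv2.imwrite("pics/w14.png",p[:,:,::-1])
s,R,psi=st(False)
# bar from top camera
p,d=read_camera("top");w=toworld("top",d,np.ones(d.shape,bool))
# wrist bar
```

```text
t 26.45 p [550.  107.8 212.8] psi -67.5 tilt 0.06 q [-0.09  0.33 -0.18  1.81  0.07  1.01  0.09] F [-0.2 -0.  -0.1] w 60.1
step 0 n 2 rot/row [ 0.37  0.03 -0.01]
   [0.785 0.04  0.019]
   [0.785 0.04  0.019]
step 1 n 2 rot/row [-0. -0.  0.]
   [ 0.45  0.   -0.  ]
   [ 0.45  0.   -0.  ]
```

View pics/w14.png

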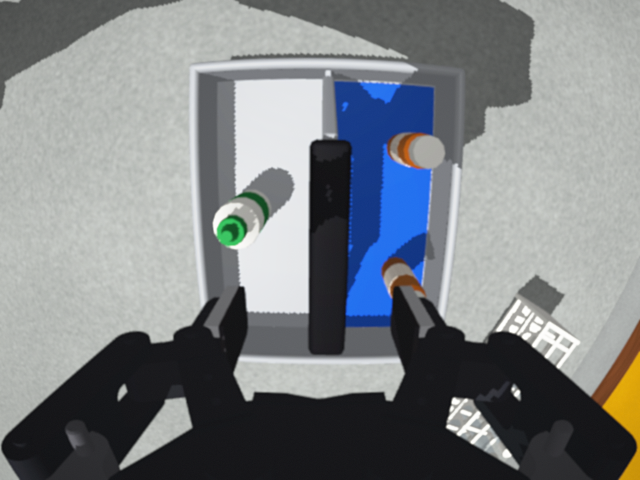

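The bar is centred at about column 328. The planned 3 mm shift fixes that, and along its length it is within 1 mm of the middle. Descending.

send_rows(rows=[{"tx": 0.7,"ty": 0.04,"tz": 0.02,"ax": 0.4,"ay": 0,"az": 0,"grip": 60},{"tx": 0.7,"ty": 0.04,"tz": 0.02,"ax": 0.3,"ay": 0,"az": 0,"grip": 60},{"tx": 0.6,"ty": 0,"tz": 0,"ax": 0,"ay": 0,"az": 0,"grip": 60},{"tx": 0.3,"ty": 0,"tz": 0,"ax": 0,"ay": 0,"az": 0,"grip": 60},{"tx": 0,"ty": 0,"tz": 0,"ax": 0,"ay": 0,"az": 0,"grip": 60},{"tx": 0,"ty": 0,"tz": 0,"ax": 0,"ay": 0,"az": 0,"grip": 60}])

```text
t: 27.15
position: [554.8, 107.7, 121.8]
eef_rot: [0.926, 1.363, -0.925]
wrist_force: [0.6, 0.4, 0.7]
width: 60.1
```

Run:
```python
from h import *
plan([(*H,113.5,-68.2)],vmax=33)
p,d=read_camera("wrist");cv2.imwrite("pics/w15.png",p[:,:,::-1])
```

```text
t 27.15 p [554.8 107.7 121.8] psi -68.3 tilt 0.13 q [-0.11  0.46 -0.17  1.87  0.1   0.82  0.05] F [0.6 0.4 0.7] w 60.1
step 0 n 1 rot/row [-0.1   0.06 -0.11]
   [ 0.207 -0.029 -0.008]
```

View pics/w15.png

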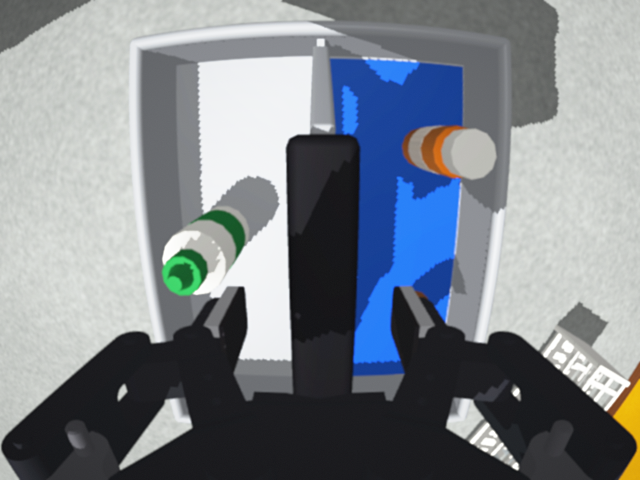

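send_rows(rows=[{"tx": 0.2,"ty": 0.01,"tz": 0,"ax": 0,"ay": 0,"az": 0,"grip": 60},{"tx": 0,"ty": 0,"tz": 0,"ax": 0,"ay": 0,"az": 0,"grip": 60},{"tx": 0,"ty": 0,"tz": 0,"ax": 0,"ay": 0,"az": 0,"grip": 45},{"tx": 0,"ty": 0,"tz": 0,"ax": 0,"ay": 0,"az": 0,"grip": 30},{"tx": 0,"ty": 0,"tz": 0,"ax": 0,"ay": 0,"az": 0,"grip": 10},{"tx": 0,"ty": 0,"tz": 0,"ax": 0,"ay": 0,"az": 0,"grip": 10},{"tx": 0,"ty": 0,"tz": 0,"ax": 0,"ay": 0,"az": 0,"grip": 10},{"tx": 0,"ty": 0,"tz": 0,"ax": 0,"ay": 0,"az": 0,"grip": 10}])

```text
t: 28.0
position: [555.4, 108.0, 113.6]
eef_rot: [0.927, 1.362, -0.925]
wrist_force: [2.7, 0.4, 4.1]
width: 23.2
```

Run:
```python
from h import *
plan([(*H,213.5,-68.2)],vmax=33)
p,d=read_camera("wrist");cv2.imwrite("pics/w16.png",p[:,:,::-1])
p,d=read_camera("side");cv2.imwrite("pics/s16.png",cv2.resize(p[150:350,180:480,::-1],None,fx=2,fy=2))
```

```text
t 28.0 p [555.4 108.  113.6] psi -68.3 tilt 0.16 q [-0.11  0.47 -0.16  1.87  0.1   0.81  0.05] F [2.7 0.4 4.1] w 23.2
step 0 n 4 rot/row [-0.03  0.02 -0.04]
   [-0.624 -0.01  -0.001]
   [-0.624 -0.01  -0.001]
   [-0.624 -0.01  -0.002]
   [-0.624 -0.011 -0.002]
```

View pics/w16.png

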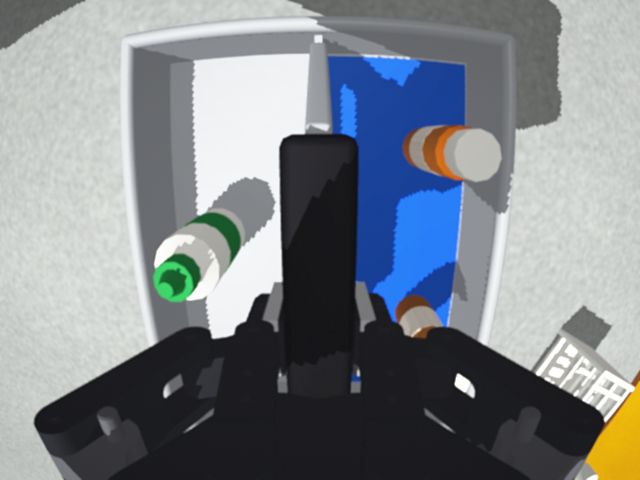

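View pics/s16.png

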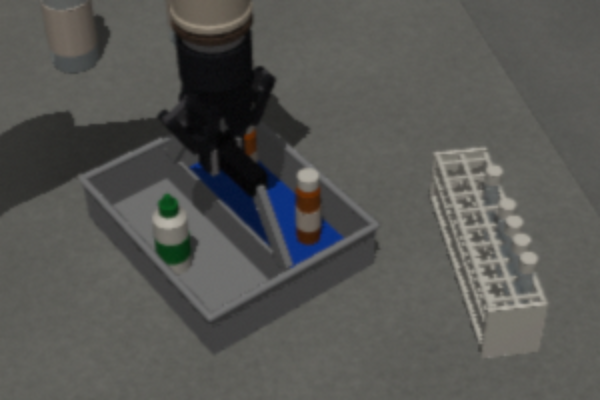

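The handle is gripped in the middle, width 23.2 mm. Lifting gently with a ramp.

send_rows(rows=[{"tx": -0.05,"ty": 0,"tz": 0,"ax": 0,"ay": 0,"az": 0,"grip": 10},{"tx": -0.08,"ty": 0,"tz": 0,"ax": 0,"ay": 0,"az": 0,"grip": 10},{"tx": -0.1,"ty": 0,"tz": 0,"ax": 0,"ay": 0,"az": 0,"grip": 10},{"tx": -0.1,"ty": 0,"tz": 0,"ax": 0,"ay": 0,"az": 0,"grip": 10},{"tx": -0.1,"ty": 0,"tz": 0,"ax": 0,"ay": 0,"az": 0,"grip": 10},{"tx": -0.1,"ty": 0,"tz": 0,"ax": 0,"ay": 0,"az": 0,"grip": 10},{"tx": -0.08,"ty": 0,"tz": 0,"ax": 0,"ay": 0,"az": 0,"grip": 10},{"tx": -0.04,"ty": 0,"tz": 0,"ax": 0,"ay": 0,"az": 0,"grip": 10}])

```text
t: 28.9
position: [554.9, 107.8, 139.6]
eef_rot: [0.927, 1.363, -0.925]
wrist_force: [0.3, -0.4, -6.4]
width: 23.4
```

Run:
```python
from h import *
s,R,psi=st();print(s["ft_torque"])
p,d=read_camera("wrist");cv2.imwrite("pics/w17.png",p[:,:,::-1])
p,d=read_camera("side");cv2.imwrite("pics/s17.png",cv2.resize(p[150:350,180:480,::-1],None,fx=2,fy=2))
```

```text
t 28.9 p [554.9 107.8 139.6] psi -68.3 tilt 0.13 q [-0.1   0.43 -0.17  1.86  0.09  0.86  0.06] F [ 0.3 -0.4 -6.4] w 23.4
[ 0.00897872 -0.00016836  0.00131986]
```

View pics/s17.png

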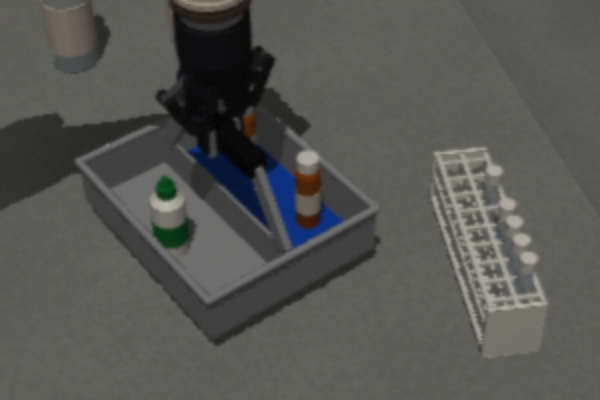

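The caddy hangs level with all three items standing. The load is about 6.4 N with almost no moment. Raising the rest of the way.

send_rows(rows=[{"tx": -0.08,"ty": 0,"tz": 0,"ax": 0,"ay": 0,"az": 0,"grip": 10},{"tx": -0.16,"ty": 0,"tz": 0,"ax": 0,"ay": 0,"az": 0,"grip": 10},{"tx": -0.22,"ty": 0,"tz": 0,"ax": 0,"ay": 0,"az": 0,"grip": 10},{"tx": -0.25,"ty": 0,"tz": 0,"ax": 0,"ay": 0,"az": 0,"grip": 10},{"tx": -0.25,"ty": 0,"tz": 0,"ax": 0,"ay": 0,"az": 0,"grip": 10},{"tx": -0.25,"ty": 0,"tz": 0,"ax": 0,"ay": 0,"az": 0,"grip": 10},{"tx": -0.22,"ty": 0,"tz": 0,"ax": 0,"ay": 0,"az": 0,"grip": 10},{"tx": -0.2,"ty": 0,"tz": 0,"ax": 0,"ay": 0,"az": 0,"grip": 10},{"tx": -0.14,"ty": 0,"tz": 0,"ax": 0,"ay": 0,"az": 0,"grip": 10},{"tx": -0.08,"ty": 0,"tz": 0,"ax": 0,"ay": 0,"az": 0,"grip": 10}])

```text
t: 30.0
position: [554.8, 107.9, 213.8]
eef_rot: [0.927, 1.363, -0.925]
wrist_force: [1.2, 0.2, -6.6]
width: 23.0
```

send_rows(rows=[{"tx": 0,"ty": 0,"tz": 0,"ax": 0,"ay": 0,"az": 0,"grip": 10},{"tx": 0,"ty": 0,"tz": 0,"ax": 0,"ay": 0,"az": 0,"grip": 10},{"tx": 0,"ty": 0,"tz": 0,"ax": 0,"ay": 0,"az": 0,"grip": 10},{"tx": 0,"ty": 0,"tz": 0,"ax": 0,"ay": 0,"az": 0,"grip": 10},{"tx": 0,"ty": 0,"tz": 0,"ax": 0,"ay": 0,"az": 0,"grip": 10},{"tx": 0,"ty": 0,"tz": 0,"ax": 0,"ay": 0,"az": 0,"grip": 10},{"tx": 0,"ty": 0,"tz": 0,"ax": 0,"ay": 0,"az": 0,"grip": 10},{"tx": 0,"ty": 0,"tz": 0,"ax": 0,"ay": 0,"az": 0,"grip": 10}])

```text
t: 30.8
position: [554.6, 107.8, 213.1]
eef_rot: [0.926, 1.363, -0.926]
wrist_force: [1.3, 1.0, -5.8]
width: 23.1
```

Run:
```python
from h import *
s,R,psi=st();print(s["ft_torque"],np.abs(s["dq"]).max())
p,d=read_camera("side");cv2.imwrite("pics/s18.png",p[:,:,::-1])
w=toworld("side",d,np.ones(d.shape,bool));w=w[(np.hypot(w[:,0]-553,w[:,1]-105)<172)]
c=(w[:,:2]-H)@np.stack([cx,cy],1)
on=(w[:,2]>154)&(w[:,2]<168)
# outer rim bands
for nm,m in [("x+",(c[:,0]>124)&(abs(c[:,1])<108)),("x-",(c[:,0]<-124)&(abs(c[:,1])<108)),("y+",(c[:,1]>103)&(abs(c[:,0])<125)),("y-",(c[:,1]<-103)&(abs(c[:,0])<125))]:
    mm=m&on;print(nm,mm.sum(),np.percentile(w[mm,2],[50,90]).round(1) if mm.sum() else None)
fl=(abs(c[:,0])<110)&(c[:,1]<-15)&(c[:,1]>-95)&(w[:,2]>95)&(w[:,2]<115)
A_=np.c_[c[fl],np.ones(fl.sum())];k=np.linalg.lstsq(A_,w[fl,2],rcond=None)[0];print("floor z",k[2],"slopes deg",np.degrees(np.arctan(k[:2])),fl.sum())
```

```text
t 30.8 p [554.6 107.8 213.1] psi -68.3 tilt 0.09 q [-0.1   0.34 -0.18  1.8   0.07  1.01  0.08] F [ 1.3  1.  -5.8] w 23.1
[ 0.01096975  0.03590177 -0.00758143] 0.0024545048840414535
x+ 461 [163.2 166. ]
x- 240 [162.3 166. ]
y+ 258 [163.1 165.9]
y- 407 [164.  166.2]
floor z 103.86458217368613 slopes deg [ 0.00142377 -1.12750073] 1105
```

View pics/s18.png

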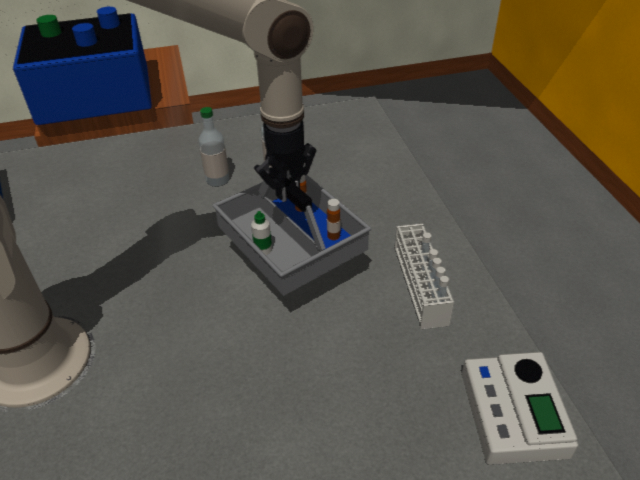

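The caddy is level with its underside at about 100 mm, and it's still. I'll check the bystanders and the wrist view before handing in.

Run:
```python
from h import *
p,d=read_camera("top");cv2.imwrite("pics/t19.png",p[:,:,::-1])
p,d=read_camera("wrist");cv2.imwrite("pics/w19.png",p[:,:,::-1])
st()
```

```text
t 30.95 p [554.6 107.8 213.1] psi -68.3 tilt 0.09 q [-0.1   0.34 -0.18  1.8   0.07  1.01  0.08] F [-0.  -0.4 -4.2] w 23.4
```

View pics/t19.png

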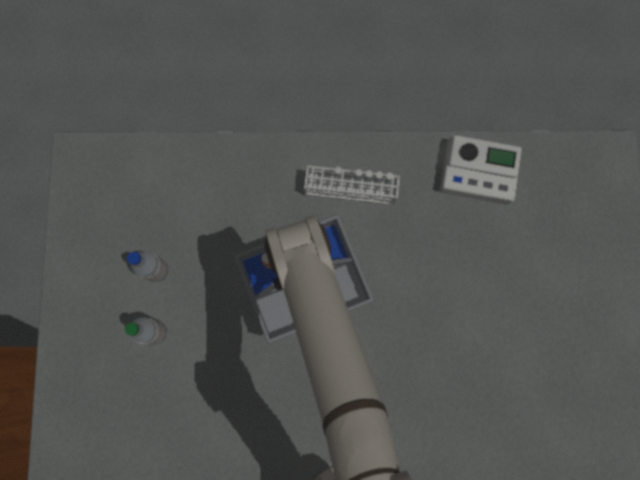

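View pics/w19.png

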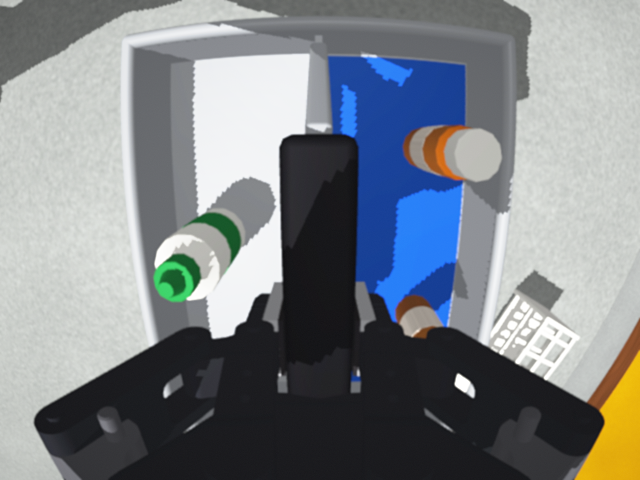

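The bottles at (145,265) and (145,330) and the rack at (352,183) are where they started. The wrist view of the caddy is identical to the one at grasp, so nothing has slipped or tipped. Handing in.

Run:
```python
from bench import *
print(sign_off())
```

```text
the job is handed in; nothing more can be done
None
```

The caddy is packed and I handed it in at about 31 s. Both amber vials stand upright on the blue mat and the white dropper bottle stands upright in the bare bay. The arm is holding the caddy still by the middle of its handle, about 10 cm above the bench.

**Setting down:** each item touched down at about 4–12 N before I released it.

**Last checks:**
- **Height:** the bay floor was at 103.9 mm, so the underside is about 100 mm up.
- **Level and still:** tool tilt was 0.09°, joint speeds were about zero and the wrist moment was close to zero. The wrist view matched the one taken at the grasp.
- **Contents:** all three items were upright in the last side view. The vial nearest the gripper was only partly visible.
- **Bystanders:** both water bottles and the tube rack looked unmoved in the top view.

**Disagreement:** a fit to the side camera's depth image gave the bare bay floor a 1.1° slope across the caddy. The rim heights differed by about 2 mm at most, with no tilt in the other views, so I took it as measurement error.

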